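# Set a row of number dies in the setting frame and clamp it

## Robot

A 6-joint arm with a two-finger parallel gripper is mounted at the origin on a cart in front of the work surface, level with it; the furniture and walls round the work are solid. World frame = base frame: x ahead of the robot, y to its left, z up, the work surface at z = 0. Lengths are in m, angles in rad, forces in N, time in s.
With the tool pointing down it reaches from about 0.35 to 0.775 m from the base axis. Payload 7.3 kg.
Tool frame: the origin (TCP) lies at the very end of the fingers, on their centre line; the grasp point (between the pads) lies 19 mm behind it; z points along the fingers, y is the line along which they close (so a half turn about z gives the same grasp; the last joint's range is limited). The gripper opens to 92 mm and grips with 3 to 60 N. Pads are 19 mm wide; open, the fingers measure 130 mm over their backs; the gripper's body (75 mm by 190 mm) begins 47 mm behind the grasp point.
Start: joints at [1.061, 0.342, 1.524, -0, 1.275, -0.146], TCP at [0.187, 0.491, 0.204] pointing down, gripper open.
Joint ranges: [-2.53, 2.53], [-0.77, 2.02], [0.04, 2.7], [-1, 4.14], [0.28, 2.66], [-3.11, 3.11]. Speed limits (rad/s): [2.57, 2.57, 3.14, 3.14, 3.14, 3.14].

## Interface

Orientations are given as [roll, pitch, yaw] about the fixed x, y, z axes, in that order (R = Rz(yaw) Ry(pitch) Rx(roll)).
In Python, from cell import telemetry, eyes, job gives the robot as it stands.
- The arm moves only by the tool apply_moves, never from a script. Its arguments are lists of equal length, an entry for each row: "delta_pos": the shift along the world's x, y, z each as a share of 0.4 m, from -1 to 1, a list of three; "dr": the turn, a rotation vector about the world's x, y, z each as a share of 0.5 rad, from -1 to 1, a list of three; "jaw": the opening, from 0 (shut) to 1 (fully open). A call has 1 to 8 rows; each row is the pose to reach, as a shift and turn from the pose commanded when the call began; what a row does not reach only later rows make up. A row lasts 1/12 s, in which the tool goes at most 41.7 mm and 7.16 degrees, less where a joint would pass 70% of its speed; a pose out of reach is approached as far as the arm can. A call with a number of a shift or a turn outside -1 to 1 is refused whole. A call with a gripper value outside its range is refused whole. The fingers move at their own pace and stop on an object; "force" is the grip in N (left out, the last holds). Time passes only in rows, so rows that repeat a pose let the fingers close. It gives the time, the measured TCP pose, the force, the opening and the grip force at its end, in the units of the state.
- telemetry.observe(): the state, without advancing time (a new reading comes with each control period).
- eyes.read_camera(name): name is "scene" or "top" or "wrist"; returns the picture (400x640x3 uint8, red, green, blue); there is no depth.
- eyes.camera_model(name): a dict with "vertical_fov" (degrees; the focal length in pixels is half the picture's height over the tangent of half this angle, whatever the lens; pixels are square), "cx", "cy" (the principal point, pixels), "rvec" (rotation vector, rad) and "tvec" (3), from world to camera coordinates, as OpenCV has them; the wrist camera has in their place "hand_eye" (4x4, takes a point from camera to tool coordinates, whose origin is the TCP and whose axes are the flange's). Camera axes: x right, y down, z forward; pixel columns grow to the right and rows downward; lengths in m; the calibration is good to about 2 mm. A picture is of the moment at which its call begins: read the wrist's pose just before it. camera_model takes no time and is no camera call.
- job.hand_in(): hands the job in; it is judged then, once.
The state is a dict: "time": time; "qpos": joint angles; "qvel": joint speeds; "joint_efforts": joint torques, N m; "tool_pos": TCP position; "tool_rot": TCP orientation; "contact_force": force on the tool from outside, world axes, zero at the start; "torque": the same for the moment, N m; "opening": finger opening in m; "grip_force": force on a finger pad.
Only numpy, scipy, OpenCV 4.12 (cv2) and the standard library are available. Lean on these libraries where they do the work, as an engineer would, in place of code of your own. Each camera call takes 0.05 s, during which the arm holds its last target. There are 200 camera calls.

## Task

Take the three number dies from the sloping rack and set them in the steel setting frame for the next plate: face up, flat on the two rails, side by side in one tight row without gaps, the widest against the end stop, then the middle one, the narrowest last. Then push the clamp bar home against the row, so that all three are held between it and the back fence. Do not ram the dies against the frame, and leave the paint tin, the wooden block and the marker pen alone.

Things in the scene. Friction and masses are not known exactly. Their poses are not given: they have to be found in the camera images.
- frame: setting frame, fixed, of steel, 250 mm long (y) and 150 mm deep (x; robot on its -x side); origin under its centre on the bench. Two rails along y, tops at z=14 mm, carry the dies: rear x=+27..+45, front x=-62..-22 mm; open to the bench between them. Back fence: inner face x=+45, top z=26. The -y end is open but for a tie strip 5 mm high.
- stop_corner (a point): inner corner of the setting frame where the end stop (+y end, inner face at frame y=+105 mm, top z=26 mm) meets the back fence, at rail-top height (frame x=+45, y=+105, z=14 mm); axes as the frame. The row grows from here along -y, the dies' short ends to the fence.
- clamp_bar (a joint): travel in m of the clamp bar, 0 = open, growing toward the fence (frame +x), at most 0.028. Bar: y=-107..+107 mm, 18 mm deep, z=14.5..26.5 mm; its inner face is 100 mm from the back fence at 0 and 80 mm at 0.020. It slides with about 3 N of friction and stays where it is left; starts nearly open.
- lug (a point): middle of the front (robot side) face of the push lug, 44 mm above the bench: an upright steel block on the middle of the clamp bar, 44 mm wide (y), 12 mm deep (x), top 60 mm above the bench. Push it along frame +x to close the clamp. Axes as the frame.
- rack: fixed wooden die rack, 280 mm wide (y), 110 mm deep, 75 mm high, origin under its centre on the bench. Its slope rises at 27 degrees along +x, low side to the robot. Slats along y carry the dies' lowest and topmost 14 mm; between them fingers may reach 8 mm below the dies. Lip 6 mm high at the foot. Three places 85 mm apart; which die lies where varies.
- die_wide: the widest flat metal number die, 80 mm long (x), 54 mm wide (y); base plate 4 mm thick, 7 mm with the raised figure on its face (z+); origin at the centre of its underside. Starts face up on the sloping rack, x up the slope, lower short edge at the lip. Take it by its two long edges.
- die_mid: the middle flat metal number die, 80 mm long (x), 40 mm wide (y); base plate 4 mm thick, 7 mm with the raised figure on its face (z+); origin at the centre of its underside. Starts face up on the sloping rack, x up the slope, lower short edge at the lip. Take it by its two long edges.
- die_narrow: the narrowest flat metal number die, 80 mm long (x), 27 mm wide (y); base plate 4 mm thick, 7 mm with the raised figure on its face (z+); origin at the centre of its underside. Starts face up on the sloping rack, x up the slope, lower short edge at the lip. Take it by its two long edges.
- tin: open paint tin, 74 mm across, 65 mm tall, standing at the right; a bystander
- packing: hardwood packing block 22x90x18 mm lying on the bench near its front edge; a bystander
- marker: marker pen, 135 mm long, 17 mm thick, lying on the bench near its front edge; a bystander

How it is judged:
By the outcome, as a careful person would: the job done as asked, in the order asked, and still so for the second after the job is handed in, with the robot touching nothing.
It also fails if it takes over 72 s, if anything falls off the work surface, if the arm or the gripper's body presses on something with over 40 N, if the wrist force passes 120 N, or if a joint passes its speed limit or range.

## Working session

There is one attempt and no reset: what is moved stays moved. The work goes in short steps, Python scripts to look and compute and a tool call to move; the robot and the scene stay as the last step left them, time stands still between calls to the robot, and variables do not carry over. Pictures are saved under pics/ and viewed, at most 10 in all, crops included, and the job is handed in when it is done.

Besides the shell and the picture viewer there is one more tool, called after "Request:" as name(argument=value, ...) on one line, values as JSON. apply_moves: Moves the arm, as the interface text tells. Its arguments: {"type":"object","properties":{"delta_pos":{"type":"array"},"dr":{"type":"array"},"jaw":{"type":"array"},"force":{"type":"number"}},"required":["delta_pos","dr","jaw"]}

```bash
mkdir -p pics; ls; python3 - <<'E'
from cell import telemetry, eyes, job
import cv2
print(telemetry.observe())
for n in("scene","top","wrist"):
    print(n,eyes.camera_model(n))
for n in("scene","top"):
    cv2.imwrite(f"pics/{n}0.png",eyes.read_camera(n)[:,:,::-1])
E
```

```text
pics
{'time': 0.0, 'qpos': array([ 1.06098874e+00,  3.42719095e-01,  1.52500114e+00,  1.16007293e-05,
        1.27540030e+00, -1.46011374e-01]), 'qvel': array([ 0.00143436,  0.00029192, -0.00097189,  0.00057072,  0.00049083,
       -0.00030178]), 'joint_efforts': array([-1.52527336e-04, -4.31233513e+01, -2.44216204e+01,  7.18579930e-02,
        5.58807270e-02, -1.19145575e-04]), 'tool_pos': array([0.18657466, 0.49026384, 0.20315242]), 'tool_rot': array([-3.14008264e+00, -2.33271139e-04,  2.77779288e+00]), 'contact_force': array([ 0.54669465,  0.35189931, -0.47620674]), 'torque': array([-0.02279461, -0.04289089,  0.01337961]), 'grip_force': 0.0, 'opening': 0.09190900089458043}
scene {'vertical_fov': 43.05647703068653, 'cx': 321.2522628972831, 'cy': 204.19333135779718, 'rvec': array([ 2.05945852, -1.30369057,  0.51338308]), 'tvec': array([-0.32617183,  0.31774993,  1.08164747])}
top {'vertical_fov': 46.48358021896425, 'cx': 309.56922136661143, 'cy': 196.4271216079601, 'rvec': array([ 2.210157  , -2.15955221,  0.08261366]), 'tvec': array([-0.15955386,  0.48059423,  1.26672118])}
wrist {'vertical_fov': 64.57471880294511, 'cx': 319.74908934540645, 'cy': 197.01889357270565, 'hand_eye': array([[ 6.68584233e-04, -9.64649074e-01, -2.63536936e-01,
         7.22294861e-02],
       [ 9.99999733e-01,  7.22409636e-04, -1.07338775e-04,
         9.79038637e-05],
       [ 2.93925872e-04, -2.63536794e-01,  9.64649300e-01,
        -1.79558090e-01],
       [ 0.00000000e+00,  0.00000000e+00,  0.00000000e+00,
         1.00000000e+00]])}
```

View pics/top0.png

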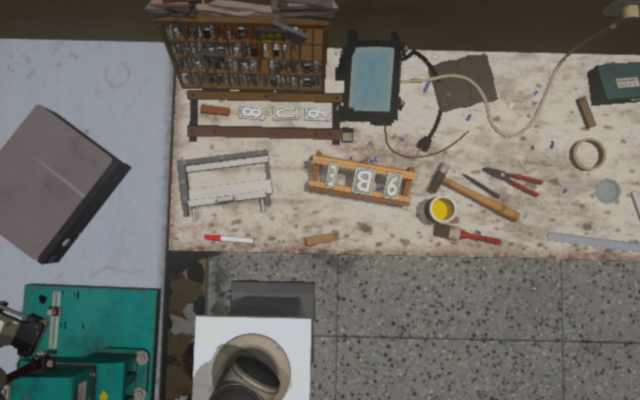

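View pics/scene0.png

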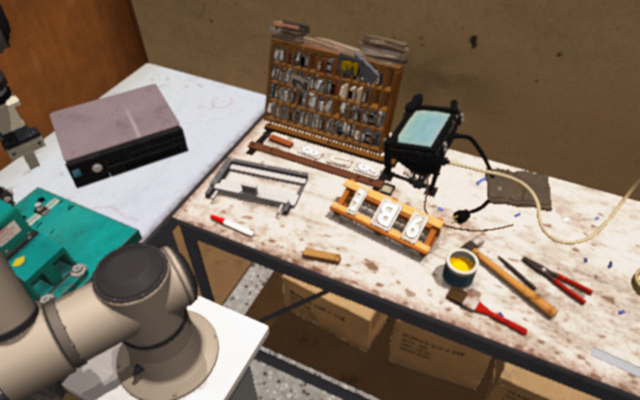

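The top picture shows the frame around (225,182), the rack around (362,181) with the narrow, wide and middle dies from left to right, the pen at (230,239), the block at (322,238) and the tin at (440,208). I'll enlarge the frame and the rack.

```bash
cat > h.py <<'E'
import numpy as np, cv2
from scipy.spatial.transform import Rotation as Ro
from cell import telemetry, eyes
def cam(n, st=None):
    m=eyes.camera_model(n); f=200/np.tan(np.radians(m["vertical_fov"]/2))
    K=np.array([[f,0,m["cx"]],[0,f,m["cy"]],[0,0,1]])
    if n=="wrist":
        T=np.eye(4); T[:3,:3]=Ro.from_euler("xyz",st["tool_rot"]).as_matrix(); T[:3,3]=st["tool_pos"]
        C=np.linalg.inv(T@m["hand_eye"]); return K,C[:3,:3],C[:3,3]
    return K,Ro.from_rotvec(m["rvec"]).as_matrix(),np.array(m["tvec"])
def back(c,uv,z):
    K,R,t=c; d=R.T@np.linalg.inv(K)@np.array([uv[0],uv[1],1.]); o=-R.T@t
    return o+d*(z-o[2])/d[2]
def proj(c,p):
    K,R,t=c; q=K@(R@np.asarray(p,float)+t); return q[:2]/q[2]
E
python3 - <<'E'
import cv2
from h import *
a=cv2.imread("pics/top0.png")[140:225,170:430]
b=cv2.imread("pics/scene0.png")[145:260,195:455]
cv2.imwrite("pics/c1.png",cv2.resize(a,None,fx=3,fy=3,interpolation=cv2.INTER_CUBIC))
c=cam("top")
for uv,z in [((225,182),.0),((362,181),.06),((440,208),.065),((230,239),.01),((322,238),.018)]: print(uv,back(c,uv,z))
E
```

```text
(225, 182) [0.52048499 0.08941797 0.        ]
(362, 181) [ 0.52569588 -0.28760008  0.06      ]
(440, 208) [ 0.45795458 -0.49515474  0.065     ]
(230, 239) [0.36204311 0.06809408 0.01      ]
(322, 238) [ 0.37073873 -0.1850711   0.018     ]
```

View pics/c1.png

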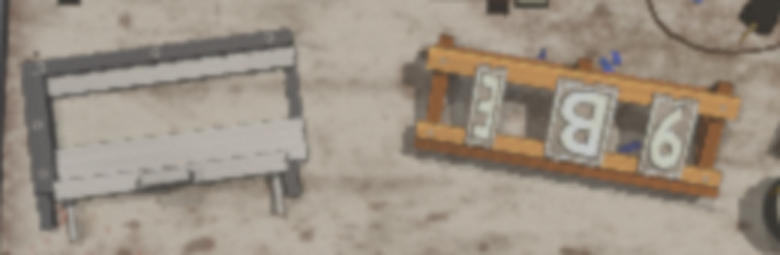

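The crop shows the frame's end stop at the left (+y) and its fence at the top, with the frame turned about +7°. The rack is turned about -10°, and its narrow, wide and middle dies are centred at roughly (487,106), (582,120) and (666,136). I'll take wrist views from above for accuracy.

Request:
apply_moves(delta_pos=[[0.41, -0.5, 0], [0.83, -1, -0.1], [0.83, -1, -0.1], [0.83, -1, -0.1], [0.83, -1, -0.1], [0.83, -1, -0.1], [0.83, -1, -0.1], [0.83, -1, -0.1]], dr=[[0, 0, 0.3], [0, 0, 0.97], [0, 0, 0.97], [0, 0, 0.97], [0, 0, 0.97], [0, 0, 0.97], [0, 0, 0.97], [0, 0, 0.97]], jaw=[1, 1, 1, 1, 1, 1, 1, 1])

```text
time: 0.77
tool_pos: [0.3875, 0.2483, 0.1808]
tool_rot: [3.142, -0.0, -3.02]
contact_force: [1.1, 1.0, -0.4]
opening: 0.0919
grip_force: 0.0
```

Request:
apply_moves(delta_pos=[[0.33, -0.4, -0.05], [0.33, -0.4, -0.05], [0.33, -0.4, -0.05], [0.33, -0.4, -0.05], [0.33, -0.4, -0.05], [0.33, -0.4, -0.05], [0.33, -0.4, -0.05], [0.33, -0.4, -0.05]], dr=[[0, 0, 0], [0, 0, 0], [0, 0, 0], [0, 0, 0], [0, 0, 0], [0, 0, 0], [0, 0, 0], [0, 0, 0]], jaw=[1, 1, 1, 1, 1, 1, 1, 1])

```text
time: 1.43
tool_pos: [0.5182, 0.0902, 0.1605]
tool_rot: [3.141, -0.002, -3.021]
contact_force: [-0.0, 0.4, 0.4]
opening: 0.0917
grip_force: 0.0
```

```bash
python3 - <<'E'
from h import *
import json
st=telemetry.observe(); im=eyes.read_camera("wrist")[:,:,::-1]
print(st["tool_pos"],st["tool_rot"])
np.savez("w1.npz",p=st["tool_pos"],r=st["tool_rot"])
cv2.imwrite("pics/w1.png",im)
E
```

```text
[0.51820315 0.09021848 0.16053477] [ 3.14096527e+00 -1.58044322e-03 -3.02124306e+00]
```

View pics/w1.png

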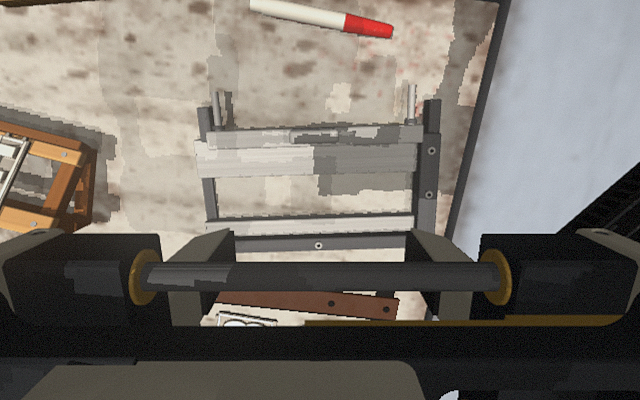

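The wrist picture shows the frame with the end stop at the right (column about 427) and the fence at the bottom (row about 240). The bar is at row 135, and the fingers hide nothing important. I'll enlarge it.

```bash
python3 - <<'E'
import cv2
a=cv2.imread("pics/w1.png")[85:255,190:450]
cv2.imwrite("pics/w1c.png",cv2.resize(a,None,fx=3,fy=3,interpolation=cv2.INTER_CUBIC))
E
```

```text
(no output)
```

View pics/w1c.png

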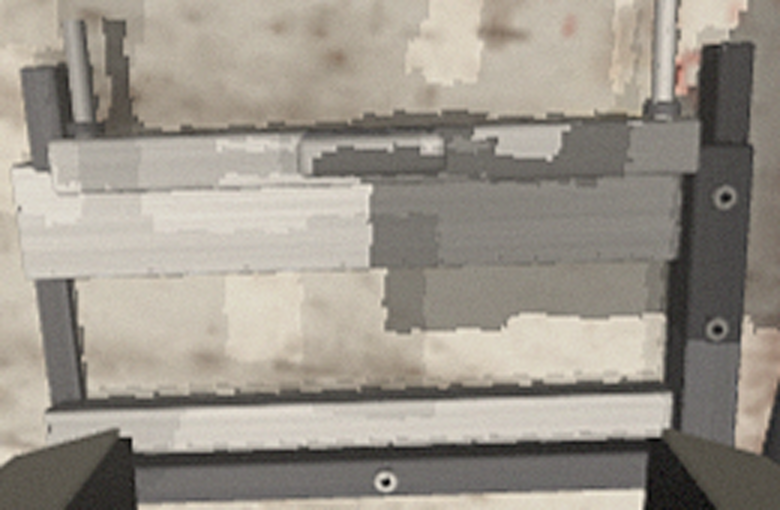

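```bash
cat > fit.py <<'E'
from h import *
from scipy.optimize import least_squares
d=np.load("w1.npz"); c=cam("wrist",dict(tool_pos=d["p"],tool_rot=d["r"]))
U=lambda u,v:(190+u/3,85+v/3)
# (pixel, z, known x or None, known y or None)
P=[((50,408),14,27,None),((670,392),14,27,105),((25,277),14,-22,None),((672,263),14,-22,105),
   ((150,453),14,45,None),((630,444),14,45,None),((150,463),26,45,None),((630,453),26,45,None),((685,270),26,None,105),((683,400),26,None,105)]
W=[(back(c,U(*p),z/1e3)[:2]*1e3,x,y) for p,z,x,y in P]
def local(q,w): 
    k,s=np.cos(q[2]),np.sin(q[2]); e=w-q[:2]; return np.array([k*e[0]+s*e[1],-s*e[0]+k*e[1]])
def res(q):
    r=[]
    for w,x,y in W:
        l=local(q,w)
        if x is not None:r.append(l[0]-x)
        if y is not None:r.append(l[1]-y)
    return r
s=least_squares(res,[520,90,.12]); print(s.x,np.round(s.fun,1))
for (p,z,x,y),(w,_,_) in zip(P,W): print(x,y,np.round(local(s.x,w),1))
for p,z in [((50,143),26.5),((60,192),26.5),((690,172),26.5),((697,122),26.5),((25,277),14),((303,150),60),((445,137),60),((312,175),60),((443,168),60)]: print(p,np.round(local(s.x,back(c,U(*p),z/1e3)[:2]*1e3),1))
E
python3 fit.py
```

```text
[5.32675348e+02 8.83485445e+01 1.45171490e-01] [-0.2 -0.8  0.4  0.2  0.8 -1.4  0.2  1.  -0.8 -0.4 -0.5  1.5]
27 None [  26.8 -119.5]
27 105 [ 26.2 105.4]
-22 None [ -21.8 -122.5]
-22 105 [-21.2 103.6]
45 None [ 45.2 -84.8]
45 None [46.  91.8]
45 None [ 44.2 -81.8]
45 None [44.6 88.8]
None 105 [-21.1 104.5]
None 105 [ 25.1 106.5]
(50, 143) [ -68.2 -104. ]
(60, 192) [ -52.3 -102.6]
(690, 172) [-53.8 104.1]
(697, 122) [-69.8 105.4]
(25, 277) [ -21.8 -122.5]
(303, 150) [-66.3 -19.1]
(445, 137) [-69.   22.2]
(312, 175) [-59.  -16.8]
(443, 168) [-60.1  21.5]
```

The frame fits with about 1 mm residuals: centre (0.5327, 0.0883), yaw 0.145. The bar's inner face is about 98 mm from the fence, as expected. Next I'll look at the rack.

Request:
apply_moves(delta_pos=[[0.05, -0.93, 0.12], [0.05, -0.93, 0.12], [0.05, -0.93, 0.12], [0.05, -0.93, 0.12], [0.05, -0.93, 0.12], [0.05, -0.93, 0.12], [0.05, -0.93, 0.12], [0.05, -0.93, 0.12]], dr=[[0, 0, -0.2], [0, 0, -0.4], [0, 0, -0.6], [0, 0, -0.6], [0, 0, -0.6], [0, 0, -0.6], [0, 0, -0.6], [0, 0, -0.6]], jaw=[1, 1, 1, 1, 1, 1, 1, 1])

```text
time: 2.15
tool_pos: [0.5366, -0.24, 0.2045]
tool_rot: [3.141, 0.0, 2.965]
contact_force: [0.4, 0.5, 0.6]
opening: 0.0918
grip_force: 0.0
```

Request:
apply_moves(delta_pos=[[0, -0.12, 0], [0, -0.12, 0], [0, -0.12, 0], [0, -0.12, 0]], dr=[[0, 0, 0], [0, 0, 0], [0, 0, 0], [0, 0, 0]], jaw=[1, 1, 1, 1])

```text
time: 2.48
tool_pos: [0.5366, -0.2863, 0.2034]
tool_rot: [3.14, -0.001, 2.964]
contact_force: [0.6, -0.1, -0.1]
opening: 0.0918
grip_force: 0.0
```

```bash
python3 - <<'E'
from h import *
st=telemetry.observe(); im=eyes.read_camera("wrist")[:,:,::-1]
print(st["tool_pos"],st["tool_rot"])
np.savez("w2.npz",p=st["tool_pos"],r=st["tool_rot"])
cv2.imwrite("pics/w2.png",im)
cv2.imwrite("pics/w2c.png",cv2.resize(im[60:260,150:470],None,fx=2.5,fy=2.5,interpolation=cv2.INTER_CUBIC))
E
```

```text
[ 0.53660873 -0.28625494  0.20344872] [ 3.14039671e+00 -7.90212260e-04  2.96363720e+00]
```

View pics/w2c.png

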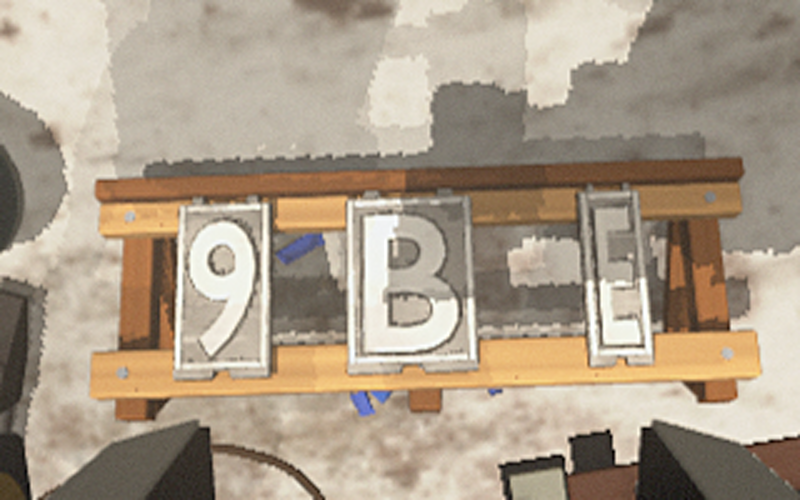

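The crop shows, from left to right, the middle die "9" (173–272, 203–376), the wide die "B" (346–479, 194–369) and the narrow die "E" (580–653, 187–364), with all their corners visible. I'll fit them together.

```bash
cat > fit2.py <<'E'
from h import *
from scipy.optimize import least_squares
d=np.load("w2.npz"); c=cam("wrist",dict(tool_pos=d["p"],tool_rot=d["r"]))
D={"mid":(40,[(178,205),(270,203),(272,372),(173,376)]),"wide":(54,[(346,198),(470,194),(479,364),(347,369)]),"nar":(27,[(580,190),(637,187),(653,362),(588,364)])}
sg=[(-1,-1),(-1,1),(1,1),(1,-1)]  # TL: low x, -y ; image right=+y, down=+x
def Rr(yaw): return Ro.from_euler("ZY",[yaw,-np.radians(27)]).as_matrix()
def res(q,n,zfix=None):
    W,px=D[n]; r=[]
    for (a,b),p in zip(sg,px):
        P=np.array(q[:3])+Rr(q[3])@(np.array([a*40,b*W/2,4])/1e3)
        r+=list(proj(c,P)-(150+p[0]/2.5,60+p[1]/2.5))
    return r
for n in D:
    s=least_squares(res,[.52,-.28,.05,-.18],args=(n,)); print(n,s.x.round(4),np.round(s.fun,1))
def joint(q):
    r=[]
    for i,n in enumerate(D):
        r+=res([*(np.array(q[:3])+Rr(q[3])@[0,q[4+i],0]),q[3]],n)
    return r+[(q[5])*1e4]
s=least_squares(joint,[.52,-.28,.05,-.18,-.085,0,.085]);print(s.x.round(4),np.round(s.fun,1))
for i,n in enumerate(D): print(n,(s.x[:3]+Rr(s.x[3])@[0,s.x[4+i],0]).round(4))
E
python3 fit2.py
```

```text
mid [ 0.5194 -0.3736  0.0326 -0.1336] [ 1.1 -0.3 -0.8 -1.  -1.6  0.6  1.3  0.6]
wide [ 0.5302 -0.2908  0.0352 -0.142 ] [ 0.9 -0.8 -0.9 -0.9 -1.3  0.9  1.4  0.6]
nar [ 0.5438 -0.2019  0.0349 -0.1559] [-0.7 -0.3  0.5  0.4 -0.4  0.1  0.5 -0.2]
[ 0.5309 -0.2909  0.0342 -0.1433 -0.0831 -0.      0.0901] [ 1.3 -0.8 -0.4 -1.2 -1.8  0.8  0.9  0.4  1.  -0.3 -1.  -0.4 -1.4  1.2
  1.4  0.9 -1.1 -0.3  0.   0.1  0.  -0.3  0.9 -0.3 -0. ]
mid [ 0.519  -0.3731  0.0342]
wide [ 0.5309 -0.2909  0.0342]
nar [ 0.5437 -0.2017  0.0342]
```

The observed widths are about 5% larger than the fit and the lengths are shorter, so the lower edges are probably misread at the lip. I'll refit without trusting them and cross-check against the top and scene views.

```bash
cat >> fit2.py <<'E'
print("---free length/tilt")
def joint2(q,tiltfree):
    r=[]
    R=Ro.from_euler("ZY",[q[3],-(q[8] if tiltfree else np.radians(27))]).as_matrix()
    for i,n in enumerate(D):
        W,px=D[n]
        for (a,b),p in zip(sg,px):
            lx=40 if a>0 else (-40 if tiltfree else -40+q[7]*1e3)
            P=np.array(q[:3])+R@(np.array([lx,b*W/2+q[4+i]*1e3,4])/1e3)
            r+=list(proj(c,P)-(150+p[0]/2.5,60+p[1]/2.5))
    return r+[q[5]*1e4]
for tf in (0,1):
    s=least_squares(joint2,[.52,-.28,.05,-.18,-.085,0,.085,0,.47],args=(tf,),x_scale=.01);print(tf,s.x.round(4),np.round(s.fun,1))
# project result to scene/top for check
q=s.x
for n in("top","scene"):
    print(n,[proj(cam(n),q[:3]+Rr(q[3])@[a*.04,b*.027,.004]).round(1) for a,b in sg])
E
python3 fit2.py | sed -n '/---/,$p'
python3 - <<'E'
import cv2,numpy as np
a=cv2.imread("pics/scene0.png")[170:260,320:450]
cv2.imwrite("pics/s1.png",cv2.resize(a,None,fx=6,fy=6,interpolation=cv2.INTER_CUBIC))
E
```

```text
---free length/tilt
0 [ 0.5261 -0.2899  0.0484 -0.1432 -0.0794  0.      0.0862  0.0046  0.47  ] [ 0.5 -0.3  0.4 -0.7 -1.   0.3  0.1 -0.  -0.1  0.2  0.2  0.1 -0.3  0.7
  0.3  0.5 -1.6  0.2  0.6  0.6  0.5 -0.8  0.3 -0.7  0. ]
1 [ 0.5303 -0.2908  0.0369 -0.1432 -0.0824 -0.      0.0894 -0.2948  0.5055] [ 1.6 -0.7  0.1 -1.1 -1.9  0.7  0.4  0.3  0.9 -0.2 -0.8 -0.3 -1.2  1.1
  1.1  0.8 -1.4 -0.2 -0.2  0.2  0.4 -0.4  1.1 -0.4 -0. ]
top [array([369.1, 195.8]), array([349.8, 192.5]), array([355.2, 165.3]), array([375.1, 168.7])]
scene [array([387.5, 235.2]), array([368.8, 226.4]), array([383.5, 199.7]), array([402.1, 208. ])]
```

View pics/s1.png

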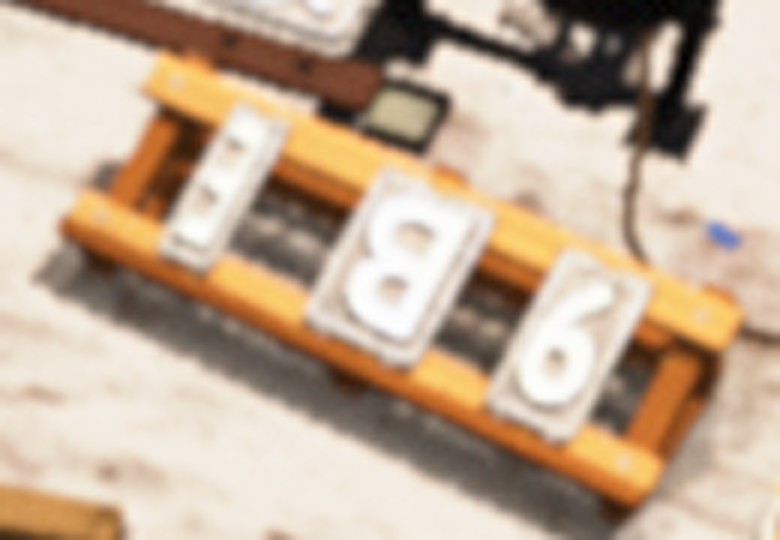

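The scene crop shows the wide die at (308–493, 168–365), which sits 2–4 px above the low fit, so the higher z of about 0.047 is right. I'll do a joint fit with both views.

```bash
cat > fit3.py <<'E'
from fit2 import *
cs=cam("scene")
S={"mid":[(490+80,440),(490,400),(570,248),(652,283)],"wide":[(405,365),(308,318),(385,168),(493,213)],"nar":[(205,270),(160,255),(235,103),(290,122)]}
# sg order: low -y(right), low +y(left), high +y(left), high -y(right)
def J(q):
    r=[];R=Rr(q[3])
    for i,n in enumerate(D):
        W,px=D[n]
        for k,(a,b) in enumerate(sg):
            l=np.array([a*40+(q[7]*1e3 if a<0 else 0),b*W/2+q[4+i]*1e3,4])/1e3
            r+=list(proj(c,q[:3]+R@l)-(150+px[k][0]/2.5,60+px[k][1]/2.5))
            kk=S[n][k if a<0 else k]
            e=proj(cs,q[:3]+R@l)-(320+kk[0]/6,170+kk[1]/6)
            r+=list(.7*e)
    return r+[q[5]*1e4]
S["mid"]=[(570,440),(490,400),(570,248),(652,283)]
s=least_squares(J,[.52,-.28,.05,-.18,-.085,0,.085,0],x_scale=.01)
print("JOINT",s.x.round(4));f=np.array(s.fun[:-1]).reshape(3,4,4);print(f.round(1))
for i,n in enumerate(D): print(n,(s.x[:3]+Rr(s.x[3])@[0,s.x[4+i],0]).round(4))
E
python3 fit3.py | sed -n '/JOINT/,$p'
```

```text
JOINT [ 0.5261 -0.29    0.0485 -0.1425 -0.0795  0.      0.0861  0.0047]
[[[ 0.2 -0.  -0.6  0.4]
  [ 0.2 -0.5 -1.5  0.3]
  [-1.2  0.4 -1.1 -0.2]
  [-0.1  0.1 -0.4  0.2]]

 [[-0.3  0.4  0.2  0.5]
  [ 0.   0.2 -1.6 -0.2]
  [-0.4  0.8 -0.9 -0.3]
  [ 0.2  0.6 -0.3  0.3]]

 [[-1.8  0.3 -0.4  0.4]
  [ 0.5  0.7 -1.4 -0.8]
  [ 0.4 -0.8 -0.4 -0.3]
  [ 0.2 -0.7 -0.6  0.3]]]
mid [ 0.5148 -0.3687  0.0485]
wide [ 0.5261 -0.29    0.0485]
nar [ 0.5383 -0.2048  0.0485]
```

The joint fit is consistent: the wide die's underside centre is at (0.526, -0.290, 0.0485), with the 27° tilt and yaw -0.1425. I'll plan the grasp moves.

```bash
cat > plan.py <<'E'
from h import *
Q={"mid":(.5148,-.3687,.0485),"wide":(.5261,-.29,.0485),"nar":(.5383,-.2048,.0485)}
RY=-.1425; F=np.array([.5327,.0883]); FY=.1452
Rrk=Ro.from_euler("ZY",[RY,-np.radians(27)]).as_matrix()
G=Rrk@np.diag([-1,1,-1]); 
Rf=Ro.from_euler("z",FY).as_matrix(); GF=Rf@np.diag([-1,1,-1])
def fr(x,y,z): return np.array([*(F+Rf[:2,:2]@[x/1e3,y/1e3]),z/1e3])
def rk(n,h): return np.array(Q[n])+Rrk[:,2]*h   # h: tip height over underside along normal
def seq(*targets):
    st=telemetry.observe(); p=st["tool_pos"]; R=Ro.from_euler("xyz",st["tool_rot"]).as_matrix()
    for t,M in targets:
        d=(t-p)/.4; r=Ro.from_matrix(M@R.T).as_rotvec()/.5
        print("to",t.round(4),"pos",d.round(3),"dr",r.round(3)); p,R=t,M
def frame_pos():
    st=telemetry.observe(); return (Rf.T@(st["tool_pos"]-[*F,0])*1e3).round(1)
E
python3 -c "
from plan import *
seq((rk('wide',.05),G),(rk('wide',-.005),G),(rk('wide',.06),G))"
```

```text
to [ 0.5036 -0.2868  0.0931] pos [-0.083 -0.003 -0.277] dr [-0.152 -0.931  0.067]
to [ 0.5283 -0.2903  0.044 ] pos [ 0.062 -0.009 -0.123] dr [0. 0. 0.]
to [ 0.4991 -0.2861  0.102 ] pos [-0.073  0.01   0.145] dr [0. 0. 0.]
```

Request:
apply_moves(delta_pos=[[-0.083, -0.003, -0.277], [-0.083, -0.003, -0.277], [-0.083, -0.003, -0.277], [-0.083, -0.003, -0.277], [-0.083, -0.003, -0.277], [-0.083, -0.003, -0.277], [-0.083, -0.003, -0.277]], dr=[[-0.04, -0.23, 0.017], [-0.08, -0.46, 0.034], [-0.114, -0.7, 0.05], [-0.152, -0.931, 0.067], [-0.152, -0.931, 0.067], [-0.152, -0.931, 0.067], [-0.152, -0.931, 0.067]], jaw=[0.78, 0.78, 0.78, 0.78, 0.78, 0.78, 0.78])

```text
time: 3.12
tool_pos: [0.5013, -0.2855, 0.0914]
tool_rot: [3.138, 0.469, 2.996]
contact_force: [0.2, 1.2, 0.5]
opening: 0.0716
grip_force: 0.0
```

```bash
python3 -c "
from plan import *
print(telemetry.observe()['opening'])
im=eyes.read_camera('wrist')[:,:,::-1]
cv2.imwrite('pics/w3.png',im)
seq((rk('wide',.05),G),(rk('wide',-.005),G),(rk('wide',.06),G))"
```

```text
0.07158730326242846
to [ 0.5036 -0.2868  0.0931] pos [ 0.002 -0.     0.001] dr [-0.005 -0.002  0.003]
to [ 0.5283 -0.2903  0.044 ] pos [ 0.062 -0.009 -0.123] dr [0. 0. 0.]
to [ 0.4991 -0.2861  0.102 ] pos [-0.073  0.01   0.145] dr [0. 0. 0.]
```

View pics/w3.png

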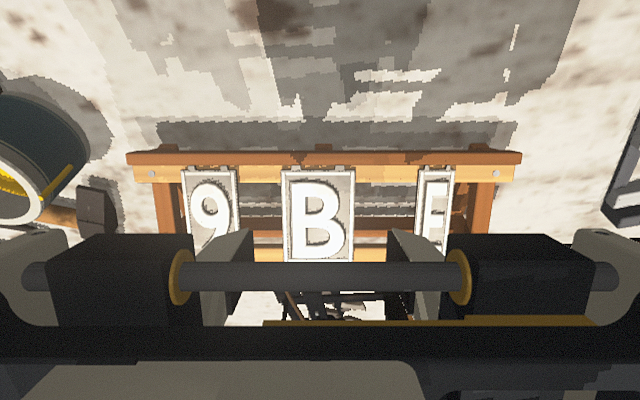

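The die "B" is centred at column 318, midway between the fingers, and the neighbouring dies are clear of them. I'll descend and grip.

Request:
apply_moves(delta_pos=[[0.02, -0.003, -0.036], [0.04, -0.006, -0.074], [0.056, -0.008, -0.106], [0.064, -0.009, -0.122], [0.064, -0.009, -0.122], [0.064, -0.009, -0.122], [0.064, -0.009, -0.122]], dr=[[0, 0, 0], [0, 0, 0], [0, 0, 0], [0, 0, 0], [0, 0, 0], [0, 0, 0], [0, 0, 0]], jaw=[0.78, 0.78, 0.78, 0.78, 0.78, 0.5, 0.5], force=25)

```text
time: 3.75
tool_pos: [0.5297, -0.2926, 0.045]
tool_rot: [-3.141, 0.473, 2.998]
contact_force: [-0.2, -0.1, 0.4]
opening: 0.0626
grip_force: 0.0
```

Request:
apply_moves(delta_pos=[[0, 0, 0], [0, 0, 0], [0, 0, 0], [0, 0, 0]], dr=[[0, 0, 0], [0, 0, 0], [0, 0, 0], [0, 0, 0]], jaw=[0.4, 0.4, 0.4, 0.4])

```text
time: 4.08
tool_pos: [0.529, -0.293, 0.0445]
tool_rot: [-3.141, 0.472, 2.997]
contact_force: [0.2, 0.1, 1.0]
opening: 0.0382
grip_force: 0.0
```

```bash
python3 -c "
from plan import *
seq((rk('wide',-.005),G),(rk('wide',.06),G),(fr(-3,48,100),GF),(fr(-3,48,11),GF))
seq((fr(-3,48,100),GF))"
```

```text
to [ 0.5283 -0.2903  0.044 ] pos [-0.002  0.007 -0.001] dr [0.001 0.002 0.005]
to [ 0.4991 -0.2861  0.102 ] pos [-0.073  0.01   0.145] dr [0. 0. 0.]
to [0.5228 0.1354 0.1   ] pos [ 0.059  1.054 -0.005] dr [-0.001  0.946  0.565]
to [0.5228 0.1354 0.011 ] pos [ 0.     0.    -0.222] dr [0. 0. 0.]
to [0.5228 0.1354 0.1   ] pos [-0.015  1.071  0.139] dr [0.    0.948 0.569]
```

The jaws closed to 38 mm without gripping, so the tips are above the die. It lies lower than the joint fit said, near the first fit's z of about 0.035. I'll open and go about 12 mm deeper.

Request:
apply_moves(delta_pos=[[0, 0.003, 0.01], [0, 0.003, 0.01], [0, 0.003, 0.01], [0, 0.003, 0.01], [0.003, 0.003, -0.008], [0.006, 0.003, -0.018], [0.009, 0.003, -0.027], [0.009, 0.003, -0.027]], dr=[[0, 0, 0], [0, 0, 0], [0, 0, 0], [0, 0, 0], [0, 0, 0], [0, 0, 0], [0, 0, 0], [0, 0, 0]], jaw=[0.8, 0.8, 0.8, 0.8, 0.8, 0.8, 0.8, 0.8])

```text
time: 4.75
tool_pos: [0.5324, -0.2913, 0.0323]
tool_rot: [3.141, 0.47, 2.997]
contact_force: [0.1, 0.3, -0.5]
opening: 0.0731
grip_force: 0.0
```

Request:
apply_moves(delta_pos=[[0, 0, 0], [0, 0, 0], [0, 0, 0], [0, 0, 0], [0, 0, 0]], dr=[[0, 0, 0], [0, 0, 0], [0, 0, 0], [0, 0, 0], [0, 0, 0]], jaw=[0.5, 0.5, 0.5, 0.5, 0.5])

```text
time: 5.17
tool_pos: [0.5327, -0.2917, 0.0338]
tool_rot: [-3.141, 0.472, 2.997]
contact_force: [-0.9, 1.1, 3.3]
opening: 0.0474
grip_force: 1.9
```

Light contact at 47 mm shows the tips resting on the plate's face. I'll open and go 9 mm deeper.

Request:
apply_moves(delta_pos=[[-0.003, 0.003, 0.008], [-0.003, 0.003, 0.008], [-0.003, 0.003, 0.008], [-0.003, 0.003, 0.008], [0.003, 0.003, -0.005], [0.006, 0.003, -0.012], [0.01, 0.003, -0.02], [0.01, 0.003, -0.02]], dr=[[0, 0, 0], [0, 0, 0], [0, 0, 0], [0, 0, 0], [0, 0, 0], [0, 0, 0], [0, 0, 0], [0, 0, 0]], jaw=[0.8, 0.8, 0.8, 0.8, 0.8, 0.8, 0.8, 0.8])

```text
time: 5.83
tool_pos: [0.5365, -0.29, 0.0242]
tool_rot: [3.141, 0.47, 2.997]
contact_force: [-0.2, 0.1, -0.4]
opening: 0.0735
grip_force: 0.0
```

Request:
apply_moves(delta_pos=[[0, 0, 0], [0, 0, 0], [0, 0, 0], [0, 0, 0], [0, 0, 0]], dr=[[0, 0, 0], [0, 0, 0], [0, 0, 0], [0, 0, 0], [0, 0, 0]], jaw=[0.5, 0.5, 0.5, 0.5, 0.5])

```text
time: 6.25
tool_pos: [0.5366, -0.2905, 0.0254]
tool_rot: [-3.141, 0.472, 2.997]
contact_force: [0.3, 0.1, 0.3]
opening: 0.0535
grip_force: 25.0
```

The die is gripped at 53.5 mm with 25 N, its underside about 5 mm above the tips. I'll lift along the slope normal and check where the die sits in the hand.

Request:
apply_moves(delta_pos=[[-0.01, 0.002, 0.02], [-0.03, 0.004, 0.06], [-0.06, 0.008, 0.12], [-0.09, 0.012, 0.2], [-0.09, 0.012, 0.25], [-0.09, 0.012, 0.25]], dr=[[0, 0, 0], [0, 0, 0], [0, 0, 0], [0, 0, 0], [0, 0.2, 0], [0, 0.2, 0]], jaw=[0.5, 0.5, 0.5, 0.5, 0.5, 0.5])

```text
time: 6.75
tool_pos: [0.5001, -0.2872, 0.1288]
tool_rot: [-3.121, 0.373, 3.002]
contact_force: [0.1, -0.2, -0.1]
opening: 0.0534
grip_force: 25.0
```

```bash
python3 -c "
from plan import *
st=telemetry.observe();im=eyes.read_camera('wrist')[:,:,::-1]
print(st['opening'],st['grip_force'],st['tool_pos'])
cv2.imwrite('pics/w4.png',im)
cv2.imwrite('pics/w4c.png',cv2.resize(im[100:300,180:460],None,fx=2.5,fy=2.5))
seq((fr(-3,48,100),GF))
c=cam('wrist',dict(tool_pos=np.zeros(3),tool_rot=np.zeros(3)))
for x in(30,40,50):
  for b in(-27,27): print(x,b,proj(c,[x/1e3,b/1e3,-.009]).round(1))
"
```

```text
0.05338093620486941 24.999059736728668 [ 0.50006075 -0.28715658  0.12879574]
to [0.5228 0.1354 0.1   ] pos [ 0.053  1.058 -0.075] dr [0.042 0.752 0.568]
30 -27 [270.5 189.8]
30 27 [367.5 189.9]
40 -27 [269.8 172.1]
40 27 [368.2 172.2]
50 -27 [269.  153.9]
50 27 [369.  153.9]
```

View pics/w4c.png

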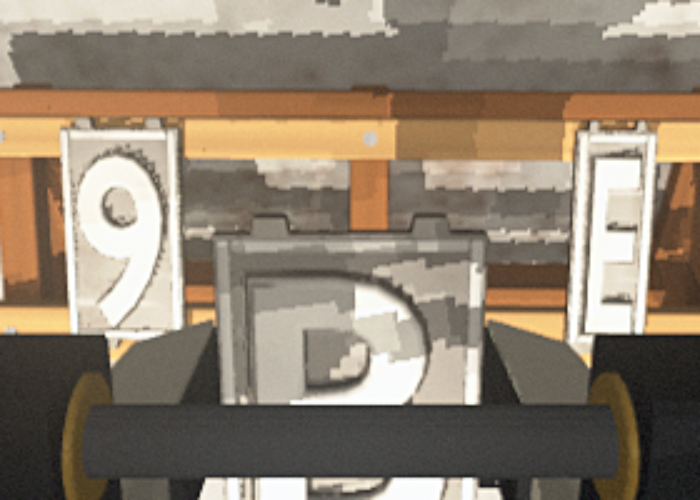

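The crop shows the die square in the hand, with its body edge at crop row 236 (image row 194) and two tabs 4 mm beyond it. Its 54 mm spans 109 px, so it sits about 17 mm closer to the camera than planned. The physical fingertips therefore end about 17 mm short of the nominal TCP, and all the grip attempts agree with that. I'll compute the die's offset in the hand.

```bash
python3 -c "
from plan import *
c=cam('wrist',dict(tool_pos=np.zeros(3),tool_rot=np.zeros(3)))
for z in(-.023,-.026,-.029):
  print(z,[ (back(c,uv,z)*1e3).round(1) for uv in((266,194.4),(374.8,194.4),(267.6,260),(373.2,260),(320,186))])
  print(' tips',[ (back(c,uv,z+.01)*1e3).round(1) for uv in((235,228),(412,228))])
seq((fr(-3,48,80),GF))
"
```

```text
-0.023 [array([ 31.1, -27.2, -23. ]), array([ 31.1,  28.7, -23. ]), array([ -5.8, -27.9, -23. ]), array([ -5.8,  29.5, -23. ]), array([ 35.5,   0.5, -23. ])]
 tips [array([  8.9, -47.2, -13. ]), array([  8.9,  52.3, -13. ])]
-0.026 [array([ 31.9, -26.6, -26. ]), array([ 31.9,  28.1, -26. ]), array([ -4.3, -27.4, -26. ]), array([ -4.3,  29. , -26. ]), array([ 36.2,   0.5, -26. ])]
 tips [array([ 10. , -46.3, -16. ]), array([ 10.1,  51.4, -16. ])]
-0.029 [array([ 32.7, -26.1, -29. ]), array([ 32.7,  27.6, -29. ]), array([ -2.8, -26.8, -29. ]), array([ -2.8,  28.4, -29. ]), array([ 36.9,   0.5, -29. ])]
 tips [array([ 11.2, -45.5, -19. ]), array([ 11.2,  50.4, -19. ])]
to [0.5228 0.1354 0.08  ] pos [ 0.053  1.058 -0.125] dr [0.042 0.752 0.568]
```

Request:
apply_moves(delta_pos=[[0.01, 0.1, 0.03], [0.02, 0.2, 0.03], [0.03, 0.3, 0], [0.04, 0.4, 0], [0.04, 0.5, 0], [0.04, 0.6, 0], [0.04, 0.7, 0], [0.04, 0.8, 0]], dr=[[0.01, 0.13, 0.1], [0.02, 0.25, 0.2], [0.025, 0.4, 0.3], [0.03, 0.5, 0.4], [0.042, 0.63, 0.5], [0.042, 0.752, 0.568], [0.042, 0.752, 0.568], [0.042, 0.752, 0.568]], jaw=[0.5, 0.5, 0.5, 0.5, 0.5, 0.5, 0.5, 0.5])

```text
time: 7.47
tool_pos: [0.5162, 0.0367, 0.1246]
tool_rot: [3.133, -0.003, -2.996]
contact_force: [1.1, 0.2, -0.6]
opening: 0.0536
grip_force: 25.0
```

```bash
python3 -c "
from plan import *
print(frame_pos())
seq((fr(-6.5,48,40),GF))
"
```

```text
[-23.8 -48.7 124.6]
to [0.5193 0.1349 0.04  ] pos [ 0.008  0.245 -0.211] dr [-0.016 -0.008 -0.002]
```

Request:
apply_moves(delta_pos=[[0.004, 0.1, 0], [0.008, 0.2, -0.03], [0.008, 0.245, -0.1], [0.008, 0.245, -0.2], [0.008, 0.245, -0.211], [0.008, 0.245, -0.211]], dr=[[-0.01, -0.005, 0], [-0.016, -0.008, 0], [-0.016, -0.008, 0], [-0.016, -0.008, 0], [-0.016, -0.008, 0], [-0.016, -0.008, 0]], jaw=[0.5, 0.5, 0.5, 0.5, 0.5, 0.5])

```text
time: 7.97
tool_pos: [0.5171, 0.1322, 0.0387]
tool_rot: [-3.141, -0.006, -2.996]
contact_force: [0.4, -0.8, 0.1]
opening: 0.0535
grip_force: 25.0
```

```bash
python3 -c "
from plan import *
print(frame_pos(), telemetry.observe()['contact_force'])
seq((fr(-6.5,48,-3),GF))
"
```

```text
[-9.  45.7 38.7] [ 0.37360569 -0.8451193   0.07185693]
to [ 0.5193  0.1349 -0.003 ] pos [ 0.005  0.007 -0.104] dr [ 0.003 -0.012 -0.001]
```

Request:
apply_moves(delta_pos=[[0.005, 0.007, -0.03], [0.005, 0.007, -0.06], [0.005, 0.007, -0.075], [0.005, 0.007, -0.085], [0.005, 0.007, -0.09], [0.005, 0.007, -0.09]], dr=[[0, -0.012, 0], [0, -0.012, 0], [0, -0.012, 0], [0, -0.012, 0], [0, -0.012, 0], [0, -0.012, 0]], jaw=[0.5, 0.5, 0.5, 0.5, 0.5, 0.5])

```text
time: 8.47
tool_pos: [0.5222, 0.1348, 0.0055]
tool_rot: [-3.139, 0.007, -2.997]
contact_force: [0.2, 0.8, -0.2]
opening: 0.0535
grip_force: 25.0
```

Request:
apply_moves(delta_pos=[[0, 0, -0.006], [0, 0, -0.012], [0, 0, -0.012]], dr=[[0, 0, 0], [0, 0, 0], [0, 0, 0]], jaw=[0.5, 0.5, 0.5])

```text
time: 8.72
tool_pos: [0.5217, 0.1351, -0.0]
tool_rot: [-3.139, 0.007, -2.997]
contact_force: [-0.9, -0.2, 0.3]
opening: 0.0534
grip_force: 25.0
```

At TCP z = 0 there is still no contact, which confirms the tip offset. I'll keep going gently.

Request:
apply_moves(delta_pos=[[0, 0, -0.005], [0, 0, -0.01], [0, 0, -0.01]], dr=[[0, 0, 0], [0, 0, 0], [0, 0, 0]], jaw=[0.5, 0.5, 0.5])

```text
time: 8.97
tool_pos: [0.5215, 0.1352, -0.0043]
tool_rot: [-3.139, 0.006, -2.997]
contact_force: [-0.1, -0.7, -0.3]
opening: 0.0534
grip_force: 25.0
```

Request:
apply_moves(delta_pos=[[0, 0, -0.005], [0, 0, -0.008], [0, 0, -0.008]], dr=[[0, 0, 0], [0, 0, 0], [0, 0, 0]], jaw=[0.5, 0.5, 0.5])

```text
time: 9.22
tool_pos: [0.5216, 0.1352, -0.0075]
tool_rot: [-3.139, 0.006, -2.997]
contact_force: [0.9, 0.7, -0.3]
opening: 0.0534
grip_force: 25.0
```

Request:
apply_moves(delta_pos=[[0, 0, -0.003], [0, 0, -0.006], [0, 0, -0.006]], dr=[[0, 0, 0], [0, 0, 0], [0, 0, 0]], jaw=[0.5, 0.5, 0.5])

```text
time: 9.47
tool_pos: [0.5217, 0.1351, -0.0098]
tool_rot: [-3.139, 0.006, -2.997]
contact_force: [0.0, -1.2, -0.8]
opening: 0.0534
grip_force: 25.0
```

Request:
apply_moves(delta_pos=[[0, 0, -0.003], [0, 0, -0.006], [0, 0, -0.006]], dr=[[0, 0, 0], [0, 0, 0], [0, 0, 0]], jaw=[0.5, 0.5, 0.5])

```text
time: 9.72
tool_pos: [0.5217, 0.1352, -0.0122]
tool_rot: [-3.139, 0.006, -2.997]
contact_force: [-0.5, -0.8, -0.9]
opening: 0.053
grip_force: 25.0
```

Request:
apply_moves(delta_pos=[[0, 0, -0.003], [0, 0, -0.006], [0, 0, -0.006]], dr=[[0, 0, 0], [0, 0, 0], [0, 0, 0]], jaw=[0.5, 0.5, 0.5])

```text
time: 9.97
tool_pos: [0.522, 0.1352, -0.0139]
tool_rot: [-3.139, 0.007, -2.997]
contact_force: [-1.9, -0.5, 3.7]
opening: 0.0533
grip_force: 25.0
```

```bash
python3 -c "
from plan import *
print(frame_pos(), telemetry.observe()['contact_force'])
im=eyes.read_camera('scene')[:,:,::-1]; cv2.imwrite('pics/s5.png',im)
c=cam('scene'); print(proj(c,telemetry.observe()['tool_pos']), proj(c,fr(45,105,26)),proj(c,fr(-5,48,14)))
im=eyes.read_camera('wrist')[:,:,::-1]; cv2.imwrite('pics/w5.png',im)
a=cv2.resize(cv2.imread('pics/s5.png')[140:260,190:350],(800,600),interpolation=cv2.INTER_CUBIC)[:,:480]
w=cv2.resize(im[90:290,200:440],None,fx=1.33,fy=1.33)
o=np.zeros((600,800,3),np.uint8); o[:,:480]=a; o[:w.shape[0],480:]=w[:,:320]
cv2.imwrite('pics/v10.png',o)
"
```

```text
[ -3.9  48.  -13.9] [-1.87064983 -0.50324636  3.74135955]
[243.88119808 185.38703794] [230.812341 160.437694] [242.51872542 178.56356351]Traceback (most recent call last):
  File "<string>", line 9, in <module>
    o=np.zeros((600,800,3),np.uint8); o[:,:480]=a; o[:w.shape[0],480:]=w[:,:320]
                                                   ~^^^^^^^^^^^^^^^^^^
ValueError: could not broadcast input array from shape (266,319,3) into shape (266,320,3)
```

Contact came at 3.7 N and TCP z = -0.014, so the die is on the rails. I'll release with a small opening and go up.

Request:
apply_moves(delta_pos=[[0, 0, 0], [0, 0, 0], [0, 0, 0], [0, 0, 0.04], [0, 0, 0.1], [0, 0, 0.2], [0, 0, 0.3], [0, 0, 0.38]], dr=[[0, 0, 0], [0, 0, 0], [0, 0, 0], [0, 0, 0], [0, 0, 0], [0, 0, 0], [0, 0, 0], [0, 0, 0]], jaw=[0.67, 0.67, 0.67, 0.67, 0.67, 0.67, 0.67, 0.67])

```text
time: 10.73
tool_pos: [0.5222, 0.1352, 0.1402]
tool_rot: [-3.139, 0.008, -2.997]
contact_force: [0.9, 0.8, -0.7]
opening: 0.0615
grip_force: 0.0
```

```bash
python3 -c "
from plan import *
st=telemetry.observe();im=eyes.read_camera('wrist')[:,:,::-1]
print(st['tool_pos'],st['tool_rot'],frame_pos(),st['opening'])
np.savez('w6.npz',p=st['tool_pos'],r=st['tool_rot'])
cv2.imwrite('pics/w6.png',im)
cv2.imwrite('pics/w6c.png',cv2.resize(im[40:240,160:460],None,fx=2.6,fy=2.6,interpolation=cv2.INTER_CUBIC))
"
```

```text
[0.52217222 0.13523599 0.14018252] [-3.13920587  0.00831933 -2.9967139 ] [ -0.3  48.  146.3] 0.06150927397393515
```

The last picture view is best saved for the final check. I'll locate the placed die by fitting its outline in code instead.

```bash
cat > loc.py <<'E'
from plan import *
def loc(im,st,W,x0,y0,z=18,rx=8,ry=6,lo=-35.5,plane=None):
    """best (x,y,yaw) in frame mm of a die's top outline, by signed-normal gradient along its edges"""
    c=cam("wrist",st); g=cv2.GaussianBlur(cv2.cvtColor(im,cv2.COLOR_BGR2GRAY),(0,0),1).astype(np.float32)
    gx,gy=cv2.Sobel(g,cv2.CV_32F,1,0),cv2.Sobel(g,cv2.CV_32F,0,1)
    K,R,t=c; h=W/2; T=np.linspace(-.9,.9,40)
    E=[(np.c_[np.full(40,lo),T*h],(1,0)),(np.c_[lo+(T+1)/2*(30-lo),np.full(40,-h)],(0,1)),(np.c_[lo+(T+1)/2*(30-lo),np.full(40,h)],(0,1))]
    best=[]
    for yaw in np.radians(np.arange(-6,6.1,1)):
        k,s=np.cos(yaw),np.sin(yaw); M=np.array([[k,-s],[s,k]])
        for x in np.arange(x0-rx,x0+rx+.1,1):
            for y in np.arange(y0-ry,y0+ry+.1,1):
                sc=[]
                for L,n in E:
                    P=L@M.T+[x,y]; P=np.c_[P,np.full(len(P),z)]/1e3@Rf.T+[*F,0]
                    q=(P@R.T+t)@K.T; u=(q[:,:2]/q[:,2:]); d=u[-1]-u[0]; d/=np.linalg.norm(d)
                    ui=np.clip(u.round().astype(int),0,[639,399])
                    sc.append(abs(np.mean(-gx[ui[:,1],ui[:,0]]*d[1]+gy[ui[:,1],ui[:,0]]*d[0])))
                best.append((sum(np.minimum(sc,120)),x,y,np.degrees(yaw),*sc))
    best.sort(key=lambda b:-b[0]); return np.round(best[:4],1)
E
python3 -c "
from loc import *
d=np.load('w6.npz'); print(loc(cv2.imread('pics/w6.png'),dict(tool_pos=d['p'],tool_rot=d['r']),54,-2,48))"
```

```text
[[311.3  -1.   49.    0.  165.7 112.9  78.4]
 [308.8  -1.   49.   -2.  127.3 123.8  68.8]
 [308.5  -1.   49.   -1.  150.  132.5  68.5]
 [308.   -2.   49.   -1.  124.6 130.9  68. ]]
```

The placed wide die is at frame (-1, 49) with yaw 0, as intended. Next is the middle die.

```bash
python3 -c "
from plan import *
seq((rk('mid',.045),G),(rk('mid',-.025),G))"
```

```text
to [ 0.4946 -0.3658  0.0886] pos [-0.077 -1.254 -0.144] dr [ 0.007 -0.908 -0.564]
to [ 0.526  -0.3703  0.0262] pos [ 0.079 -0.011 -0.156] dr [0. 0. 0.]
```

Request:
apply_moves(delta_pos=[[-0.01, -0.1, 0], [-0.02, -0.2, 0], [-0.03, -0.3, 0], [-0.04, -0.4, 0], [-0.05, -0.5, 0], [-0.06, -0.6, 0], [-0.07, -0.7, 0], [-0.077, -0.8, 0]], dr=[[0, -0.12, -0.08], [0, -0.24, -0.16], [0, -0.36, -0.24], [0, -0.48, -0.32], [0, -0.6, -0.4], [0, -0.72, -0.48], [0.007, -0.84, -0.52], [0.007, -0.908, -0.564]], jaw=[0.69, 0.69, 0.69, 0.69, 0.69, 0.69, 0.69, 0.69])

```text
time: 11.45
tool_pos: [0.49, -0.182, 0.1374]
tool_rot: [-3.142, 0.461, 2.998]
contact_force: [0.4, 0.5, 0.8]
opening: 0.0634
grip_force: 0.0
```

Request:
apply_moves(delta_pos=[[0, -0.1, 0], [0, -0.2, 0], [0, -0.3, 0], [0, -0.4, -0.05], [0, -0.45, -0.14], [0, -0.45, -0.14]], dr=[[0, 0, 0], [0, 0, 0], [0, 0, 0], [0, 0, 0], [0, 0, 0], [0, 0, 0]], jaw=[0.69, 0.69, 0.69, 0.69, 0.69, 0.69])

```text
time: 11.95
tool_pos: [0.4886, -0.3633, 0.0742]
tool_rot: [3.135, 0.452, 2.992]
contact_force: [-1.6, 1.1, -1.7]
opening: 0.0633
grip_force: 0.0
```

```bash
python3 -c "
from plan import *
seq((rk('mid',.045),G),(rk('mid',-.025),G))
seq((rk('mid',-.025),G))
print(telemetry.observe()['opening'])"
```

```text
to [ 0.4946 -0.3658  0.0886] pos [ 0.015 -0.006  0.036] dr [-0.017 -0.036  0.009]
to [ 0.526  -0.3703  0.0262] pos [ 0.079 -0.011 -0.156] dr [0. 0. 0.]
to [ 0.526  -0.3703  0.0262] pos [ 0.094 -0.018 -0.12 ] dr [-0.017 -0.036  0.009]
0.06331504503060338
```

Request:
apply_moves(delta_pos=[[0.015, -0.006, 0.036], [0.015, -0.006, 0.036], [0.015, -0.006, 0.036]], dr=[[-0.017, -0.036, 0.009], [-0.017, -0.036, 0.009], [-0.017, -0.036, 0.009]], jaw=[0.69, 0.69, 0.69])

```text
time: 12.2
tool_pos: [0.4984, -0.3633, 0.0988]
tool_rot: [-3.132, 0.481, 3.009]
contact_force: [-0.8, 0.3, 0.7]
opening: 0.0635
grip_force: 0.0
```

```bash
python3 -c "
from plan import *
seq((rk('mid',-.025),G))"
```

```text
to [ 0.526  -0.3703  0.0262] pos [ 0.069 -0.018 -0.181] dr [ 0.019  0.018 -0.011]
```

Request:
apply_moves(delta_pos=[[0.01, -0.01, -0.04], [0.02, -0.01, -0.06], [0.02, -0.01, -0.06], [0.02, -0.01, -0.06], [0.02, -0.01, -0.06]], dr=[[0.01, 0.01, 0], [0.01, 0.01, 0], [0.01, 0.01, 0], [0.01, 0.01, 0], [0.01, 0.01, 0]], jaw=[0.69, 0.69, 0.69, 0.69, 0.69])

```text
time: 12.62
tool_pos: [0.5057, -0.3668, 0.073]
tool_rot: [-3.14, 0.473, 3.005]
contact_force: [-0.2, 0.1, -0.9]
opening: 0.0634
grip_force: 0.0
```

```bash
python3 -c "
from plan import *
seq((rk('mid',-.025),G))
st=telemetry.observe(); im=eyes.read_camera('wrist')[:,:,::-1]
cv2.imwrite('pics/w7.png',im); print(im[205,170:330].mean(1).astype(int).tolist())"
```

```text
to [ 0.526  -0.3703  0.0262] pos [ 0.051 -0.009 -0.117] dr [ 0.004  0.004 -0.011]
[91, 90, 92, 94, 90, 90, 90, 91, 90, 96, 94, 96, 74, 57, 61, 56, 53, 70, 115, 146, 151, 151, 153, 147, 143, 193, 196, 223, 230, 228, 227, 228, 228, 227, 226, 227, 227, 227, 227, 228, 225, 229, 227, 229, 224, 227, 224, 227, 229, 229, 228, 231, 228, 229, 230, 230, 229, 230, 227, 225, 225, 225, 227, 224, 226, 225, 205, 197, 196, 197, 199, 199, 201, 209, 212, 215, 220, 222, 230, 174, 132, 143, 139, 146, 143, 139, 145, 141, 143, 138, 134, 136, 139, 141, 142, 145, 146, 135, 113, 82, 64, 90, 92, 91, 91, 91, 83, 74, 74, 96, 99, 99, 112, 112, 110, 114, 108, 113, 104, 204, 244, 252, 254, 235, 223, 219, 134, 168, 250, 254, 252, 250, 251, 251, 250, 251, 251, 251, 254, 253, 148, 211, 232, 201, 219, 226, 213, 205, 210, 206, 207, 208, 208, 212, 211, 209, 148, 239, 251, 247]
```

```bash
python3 -c "
import cv2
im=cv2.imread('pics/w7.png')
for r in(190,205): print(im[r,270:370].mean(1).astype(int).tolist())"
```

```text
[72, 89, 91, 89, 89, 70, 63, 94, 95, 95, 93, 93, 96, 98, 98, 95, 94, 93, 137, 116, 160, 176, 178, 140, 125, 123, 198, 203, 203, 165, 135, 101, 159, 230, 246, 252, 252, 251, 247, 248, 248, 247, 250, 251, 251, 249, 248, 248, 246, 246, 247, 247, 247, 248, 246, 247, 245, 245, 244, 247, 248, 249, 234, 188, 133, 81, 65, 156, 168, 161, 183, 190, 190, 182, 186, 244, 246, 248, 179, 115, 109, 107, 116, 112, 111, 111, 109, 109, 106, 108, 110, 108, 112, 105, 110, 106, 100, 103, 108, 106]
[64, 90, 92, 91, 91, 91, 83, 74, 74, 96, 99, 99, 112, 112, 110, 114, 108, 113, 104, 204, 244, 252, 254, 235, 223, 219, 134, 168, 250, 254, 252, 250, 251, 251, 250, 251, 251, 251, 254, 253, 148, 211, 232, 201, 219, 226, 213, 205, 210, 206, 207, 208, 208, 212, 211, 209, 148, 239, 251, 247, 247, 246, 246, 246, 246, 246, 247, 251, 246, 191, 94, 99, 119, 150, 238, 248, 249, 221, 171, 146, 179, 185, 188, 179, 169, 160, 158, 159, 153, 150, 146, 174, 182, 170, 169, 171, 175, 177, 178, 178]
```

The middle die is centred between the fingers (columns 289–348). I'll descend and grip.

Request:
apply_moves(delta_pos=[[0.015, -0.003, -0.035], [0.03, -0.006, -0.07], [0.042, -0.008, -0.1], [0.051, -0.009, -0.117], [0.051, -0.009, -0.117], [0.051, -0.009, -0.117], [0.051, -0.009, -0.117], [0.051, -0.009, -0.117]], dr=[[0, 0, 0], [0, 0, 0], [0, 0, 0], [0, 0, 0], [0, 0, 0], [0, 0, 0], [0, 0, 0], [0, 0, 0]], jaw=[0.69, 0.69, 0.69, 0.69, 0.69, 0.35, 0.35, 0.35], force=25)

```text
time: 13.33
tool_pos: [0.5258, -0.3712, 0.0262]
tool_rot: [-3.139, 0.474, 3.004]
contact_force: [0.1, -0.1, 1.1]
opening: 0.0477
grip_force: 0.0
```

Request:
apply_moves(delta_pos=[[0, 0, 0], [0, 0, 0], [0, 0, 0]], dr=[[0, 0, 0], [0, 0, 0], [0, 0, 0]], jaw=[0.35, 0.35, 0.35])

```text
time: 13.58
tool_pos: [0.5258, -0.3711, 0.026]
tool_rot: [-3.14, 0.473, 3.004]
contact_force: [-1.7, -0.0, 4.0]
opening: 0.0393
grip_force: 25.0
```

The middle die is gripped at 39.3 mm. I'll lift and carry it over.

Request:
apply_moves(delta_pos=[[-0.01, 0.002, 0.02], [-0.03, 0.004, 0.06], [-0.06, 0.008, 0.12], [-0.08, 0.012, 0.2], [-0.08, 0.05, 0.27], [-0.07, 0.15, 0.27], [-0.06, 0.25, 0.27], [-0.05, 0.35, 0.27]], dr=[[0, 0, 0], [0, 0, 0], [0, 0, 0], [0, 0, 0], [0, 0.12, 0.08], [0, 0.24, 0.16], [0, 0.36, 0.24], [0, 0.48, 0.32]], jaw=[0.35, 0.35, 0.35, 0.35, 0.35, 0.35, 0.35, 0.35])

```text
time: 14.25
tool_pos: [0.505, -0.2305, 0.1347]
tool_rot: [-3.124, 0.231, -3.114]
contact_force: [0.7, 0.1, -0.8]
opening: 0.0395
grip_force: 25.0
```

```bash
python3 -c "
from plan import *
seq((fr(-4,-27,120),GF),(fr(-4,-27,10),GF))"
```

```text
to [0.5326 0.061  0.12  ] pos [ 0.069  0.729 -0.037] dr [-0.005  0.464  0.238]
to [0.5326 0.061  0.01  ] pos [ 0.     0.    -0.275] dr [0. 0. 0.]
```

Request:
apply_moves(delta_pos=[[0.01, 0.1, 0], [0.02, 0.2, 0], [0.03, 0.3, 0], [0.04, 0.4, 0], [0.05, 0.5, 0], [0.06, 0.6, 0], [0.065, 0.68, -0.02], [0.069, 0.729, -0.037]], dr=[[0, 0.12, 0.06], [0, 0.24, 0.12], [0, 0.36, 0.18], [-0.005, 0.464, 0.238], [-0.005, 0.464, 0.238], [-0.005, 0.464, 0.238], [-0.005, 0.464, 0.238], [-0.005, 0.464, 0.238]], jaw=[0.35, 0.35, 0.35, 0.35, 0.35, 0.35, 0.35, 0.35])

```text
time: 14.92
tool_pos: [0.5329, 0.0639, 0.1188]
tool_rot: [3.139, 0.003, -2.994]
contact_force: [-0.1, 1.0, -0.2]
opening: 0.0393
grip_force: 25.0
```

Request:
apply_moves(delta_pos=[[0, 0, -0.08], [0, 0, -0.16], [0, 0, -0.16], [0, 0, -0.16]], dr=[[0, 0, 0], [0, 0, 0], [0, 0, 0], [0, 0, 0]], jaw=[0.35, 0.35, 0.35, 0.35])

```text
time: 15.25
tool_pos: [0.532, 0.0606, 0.0539]
tool_rot: [3.139, -0.002, -2.996]
contact_force: [0.0, -0.2, 0.2]
opening: 0.0393
grip_force: 25.0
```

```bash
python3 -c "
from plan import *
print(frame_pos());seq((fr(-4,-27,-10),GF))"
```

```text
[ -4.7 -27.3  53.9]
to [ 0.5326  0.061  -0.01  ] pos [ 0.002  0.001 -0.16 ] dr [-0.005 -0.005 -0.   ]
```

Request:
apply_moves(delta_pos=[[0.002, 0, -0.06], [0.002, 0, -0.11], [0.002, 0, -0.135], [0.002, 0, -0.148], [0.002, 0, -0.154], [0.002, 0, -0.156], [0.002, 0, -0.156]], dr=[[-0.005, -0.005, 0], [-0.005, -0.005, 0], [-0.005, -0.005, 0], [-0.005, -0.005, 0], [-0.005, -0.005, 0], [-0.005, -0.005, 0], [-0.005, -0.005, 0]], jaw=[0.35, 0.35, 0.35, 0.35, 0.35, 0.35, 0.35])

```text
time: 15.83
tool_pos: [0.5349, 0.0607, -0.0069]
tool_rot: [-3.141, 0.006, -2.996]
contact_force: [-1.2, -1.4, 0.9]
opening: 0.0393
grip_force: 25.0
```

Request:
apply_moves(delta_pos=[[0, 0, -0.004], [0, 0, -0.008], [0, 0, -0.008]], dr=[[0, 0, 0], [0, 0, 0], [0, 0, 0]], jaw=[0.35, 0.35, 0.35])

```text
time: 16.08
tool_pos: [0.5342, 0.0608, -0.011]
tool_rot: [-3.141, 0.004, -2.996]
contact_force: [-0.1, -0.1, -1.4]
opening: 0.0393
grip_force: 25.0
```

Request:
apply_moves(delta_pos=[[0, 0, -0.003], [0, 0, -0.005], [0, 0, -0.005]], dr=[[0, 0, 0], [0, 0, 0], [0, 0, 0]], jaw=[0.35, 0.35, 0.35])

```text
time: 16.33
tool_pos: [0.534, 0.0608, -0.0133]
tool_rot: [-3.141, 0.004, -2.996]
contact_force: [-0.5, -0.2, -1.1]
opening: 0.0396
grip_force: 25.0
```

Request:
apply_moves(delta_pos=[[0, 0, -0.003], [0, 0, -0.004], [0, 0, -0.004]], dr=[[0, 0, 0], [0, 0, 0], [0, 0, 0]], jaw=[0.35, 0.35, 0.35])

```text
time: 16.58
tool_pos: [0.5342, 0.0608, -0.0138]
tool_rot: [-3.141, 0.004, -2.996]
contact_force: [-3.7, 0.4, 9.4]
opening: 0.0395
grip_force: 25.0
```

Request:
apply_moves(delta_pos=[[0, 0, 0.002], [0, 0, 0.003], [0, 0, 0.004], [0, 0, 0.04], [0, 0, 0.1], [0, 0, 0.2], [0, 0, 0.3], [0, 0, 0.38]], dr=[[0, 0, 0], [0, 0, 0], [0, 0, 0], [0, 0, 0], [0, 0, 0], [0, 0, 0], [0, 0, 0], [0, 0, 0]], jaw=[0.53, 0.53, 0.53, 0.53, 0.53, 0.53, 0.53, 0.53])

```text
time: 17.25
tool_pos: [0.5345, 0.0608, 0.1397]
tool_rot: [-3.141, 0.006, -2.996]
contact_force: [0.9, -0.3, -0.5]
opening: 0.0485
grip_force: 0.0
```

Request:
apply_moves(delta_pos=[[0, 0, 0], [0, 0, 0]], dr=[[0, 0, 0], [0, 0, 0]], jaw=[0.55, 0.55])

```text
time: 17.42
tool_pos: [0.5352, 0.0608, 0.1389]
tool_rot: [-3.141, 0.008, -2.996]
contact_force: [-1.2, 0.0, 0.1]
opening: 0.0504
grip_force: 0.0
```

```bash
python3 -c "
from loc import *
st=telemetry.observe();im=eyes.read_camera('wrist')[:,:,::-1].copy()
cv2.imwrite('pics/w8.png',im)
print(frame_pos());print(loc(im,st,40,-2,-27)); print(loc(im,st,54,-2,48))
seq((rk('nar',.045),G),(rk('nar',-.025),G))"
```

```text
[ -2.7 -27.4 137.2]
[[272.4  -1.  -27.    1.  126.3  45.2 107.2]
 [271.5   0.  -27.    1.  140.2  45.8 105.8]
 [269.3  -1.  -23.    4.  114.1 124.8  35.2]
 [269.1  -1.  -22.    1.  120.5 201.   29.1]]
[[324.3  -2.   48.   -1.  139.7  89.3 115. ]
 [319.8  -2.   48.   -2.  135.8 101.3  98.5]
 [319.5  -1.   48.   -1.  186.6  84.5 115. ]
 [315.1  -1.   48.    2.  162.1  94.9 100.3]]
to [ 0.5181 -0.2019  0.0886] pos [-0.04  -0.657 -0.121] dr [ 0.002 -0.937 -0.566]
to [ 0.5495 -0.2064  0.0262] pos [ 0.079 -0.011 -0.156] dr [0. 0. 0.]
```

Both dies are on the rails, with mid at (-1, -27) and wide at (-2, 48). I'll fetch the narrow one.

Request:
apply_moves(delta_pos=[[-0.005, -0.08, 0], [-0.01, -0.16, 0], [-0.015, -0.24, 0], [-0.02, -0.32, 0], [-0.03, -0.41, 0], [-0.035, -0.5, 0], [-0.04, -0.59, 0], [-0.04, -0.657, -0.06]], dr=[[0, -0.12, -0.07], [0, -0.24, -0.14], [0, -0.36, -0.21], [0, -0.48, -0.28], [0, -0.6, -0.36], [0, -0.72, -0.44], [0, -0.84, -0.5], [0.002, -0.937, -0.566]], jaw=[0.54, 0.54, 0.54, 0.54, 0.54, 0.54, 0.54, 0.54])

```text
time: 18.13
tool_pos: [0.5186, -0.2045, 0.1162]
tool_rot: [-3.137, 0.475, 2.999]
contact_force: [3.7, 1.2, 0.0]
opening: 0.0499
grip_force: 0.0
```

Request:
apply_moves(delta_pos=[[0.01, 0, -0.06], [0.02, 0, -0.09], [0.02, 0, -0.09], [0.02, 0, -0.09], [0.02, 0, -0.09]], dr=[[0, 0, 0], [0, 0, 0], [0, 0, 0], [0, 0, 0], [0, 0, 0]], jaw=[0.54, 0.54, 0.54, 0.54, 0.54])

```text
time: 18.55
tool_pos: [0.5262, -0.2, 0.0782]
tool_rot: [3.141, 0.468, 3.001]
contact_force: [0.6, -0.3, -0.1]
opening: 0.0496
grip_force: 0.0
```

```bash
python3 -c "
from plan import *
seq((rk('nar',-.025),G))
im=eyes.read_camera('wrist')[:,:,::-1]
cv2.imwrite('pics/w9.png',im)
for r in(185,200): print(im[r,285:355].mean(1).astype(int).tolist())"
```

```text
to [ 0.5495 -0.2064  0.0262] pos [ 0.058 -0.016 -0.13 ] dr [-0.002 -0.006 -0.005]
[151, 149, 153, 106, 88, 95, 95, 94, 92, 82, 145, 217, 249, 244, 221, 179, 178, 127, 114, 165, 170, 161, 167, 162, 222, 227, 247, 248, 247, 246, 247, 245, 247, 246, 246, 246, 245, 246, 247, 253, 185, 85, 80, 173, 212, 244, 244, 241, 163, 108, 123, 126, 125, 130, 127, 127, 128, 126, 128, 125, 110, 106, 106, 108, 104, 104, 106, 103, 100, 99]
[131, 132, 135, 131, 132, 133, 136, 133, 131, 122, 143, 198, 253, 253, 253, 181, 194, 135, 133, 252, 250, 247, 247, 248, 254, 201, 123, 188, 208, 203, 204, 206, 200, 201, 201, 204, 200, 201, 202, 196, 195, 190, 184, 179, 216, 246, 246, 227, 173, 104, 120, 131, 132, 138, 143, 147, 144, 136, 134, 130, 126, 125, 94, 87, 92, 92, 90, 89, 90, 85]
```

The narrow die is centred at column 314, so I need about 4 mm toward -y. That nearly matches the plan.

Request:
apply_moves(delta_pos=[[0.018, -0.009, -0.04], [0.036, -0.013, -0.08], [0.05, -0.017, -0.115], [0.058, -0.019, -0.13], [0.058, -0.019, -0.13], [0.058, -0.019, -0.13], [0.058, -0.019, -0.13], [0.058, -0.019, -0.13]], dr=[[0, 0, 0], [0, 0, 0], [0, 0, 0], [0, 0, 0], [0, 0, 0], [0, 0, 0], [0, 0, 0], [0, 0, 0]], jaw=[0.54, 0.54, 0.54, 0.54, 0.54, 0.22, 0.22, 0.22], force=25)

```text
time: 19.27
tool_pos: [0.5499, -0.2081, 0.0275]
tool_rot: [-3.141, 0.47, 3.002]
contact_force: [-0.4, -0.4, 0.4]
opening: 0.0342
grip_force: 0.0
```

Request:
apply_moves(delta_pos=[[0, 0, 0], [0, 0, 0], [0, 0, 0]], dr=[[0, 0, 0], [0, 0, 0], [0, 0, 0]], jaw=[0.22, 0.22, 0.22])

```text
time: 19.52
tool_pos: [0.5498, -0.2081, 0.0272]
tool_rot: [-3.142, 0.47, 3.001]
contact_force: [-2.1, 1.5, 6.4]
opening: 0.0259
grip_force: 25.0
```

Request:
apply_moves(delta_pos=[[-0.01, 0.002, 0.02], [-0.03, 0.004, 0.06], [-0.06, 0.008, 0.12], [-0.08, 0.012, 0.2], [-0.08, 0.03, 0.25], [-0.08, 0.03, 0.25], [-0.08, 0.03, 0.25]], dr=[[0, 0, 0], [0, 0, 0], [0, 0, 0], [0, 0, 0], [0, 0.12, 0.08], [0, 0.24, 0.16], [0, 0.24, 0.16]], jaw=[0.22, 0.22, 0.22, 0.22, 0.22, 0.22, 0.22])

```text
time: 20.1
tool_pos: [0.5199, -0.1976, 0.1295]
tool_rot: [-3.124, 0.353, 3.09]
contact_force: [0.4, -0.5, -0.4]
opening: 0.0259
grip_force: 25.0
```

```bash
python3 -c "
from plan import *
im=eyes.read_camera('wrist')[:,:,::-1]
cv2.imwrite('pics/w10.png',im)
for r in(180,188,194,200,230,250): print(r,im[r,280:365:2].mean(1).astype(int).tolist())
print('col',im[160:262:2,320].mean(1).astype(int).tolist())
o=cv2.imread('pics/w4.png'); print('col wide',o[160:262:2,320].mean(1).astype(int).tolist())
seq((fr(-4,-88,120),GF))"
```

```text
180 [139, 145, 151, 151, 136, 137, 133, 130, 133, 135, 130, 122, 109, 106, 117, 118, 114, 115, 118, 110, 115, 119, 120, 121, 124, 126, 126, 114, 110, 107, 106, 97, 92, 98, 99, 69, 120, 103, 71, 141, 127, 137, 131]
188 [181, 177, 172, 171, 179, 186, 211, 91, 50, 46, 44, 127, 121, 127, 57, 65, 54, 52, 58, 60, 57, 60, 59, 62, 66, 71, 74, 108, 108, 106, 53, 58, 54, 70, 84, 71, 78, 77, 117, 139, 139, 136, 132]
194 [94, 90, 101, 98, 92, 92, 96, 101, 171, 177, 103, 162, 163, 166, 160, 162, 164, 169, 170, 173, 176, 176, 174, 176, 177, 184, 137, 145, 142, 139, 115, 145, 142, 83, 96, 73, 70, 69, 126, 138, 139, 139, 134]
200 [62, 65, 62, 61, 63, 63, 62, 100, 137, 141, 113, 109, 108, 107, 109, 107, 108, 113, 105, 107, 106, 105, 108, 104, 105, 106, 105, 104, 106, 104, 126, 142, 134, 85, 107, 122, 96, 72, 135, 133, 138, 132, 135]
230 [172, 126, 86, 91, 95, 91, 159, 98, 155, 168, 137, 122, 62, 182, 185, 181, 185, 114, 131, 132, 129, 125, 129, 131, 123, 126, 133, 103, 96, 94, 136, 135, 106, 115, 131, 89, 94, 93, 94, 132, 174, 198, 193]
250 [96, 100, 96, 75, 32, 41, 41, 27, 147, 169, 151, 128, 54, 180, 178, 178, 184, 126, 97, 97, 97, 97, 89, 68, 54, 53, 62, 61, 120, 95, 172, 175, 112, 33, 43, 39, 34, 96, 98, 99, 98, 95, 94]
col [215, 217, 212, 192, 204, 209, 173, 120, 119, 109, 115, 151, 144, 136, 57, 125, 155, 176, 107, 112, 106, 99, 87, 93, 130, 139, 141, 140, 140, 136, 135, 133, 185, 164, 143, 129, 130, 128, 127, 125, 129, 129, 126, 128, 85, 97, 116, 154, 178, 182, 195]
col wide [174, 188, 115, 116, 116, 116, 119, 114, 107, 112, 115, 112, 114, 118, 115, 117, 57, 145, 145, 176, 158, 104, 125, 126, 109, 71, 115, 148, 151, 146, 143, 142, 190, 211, 182, 181, 153, 138, 149, 183, 219, 211, 205, 202, 210, 150, 59, 105, 215, 249, 255]
to [0.5415 0.0006 0.12  ] pos [ 0.057  0.493 -0.019] dr [-0.004  0.707  0.4  ]
```

The narrow die is held flat and square. I'll carry it over.

Request:
apply_moves(delta_pos=[[0.01, 0.08, 0], [0.02, 0.17, 0], [0.03, 0.26, 0], [0.04, 0.35, 0], [0.05, 0.44, -0.01], [0.057, 0.493, -0.02], [0.057, 0.493, -0.1], [0.057, 0.493, -0.18]], dr=[[0, 0.12, 0.06], [0, 0.24, 0.12], [0, 0.36, 0.2], [0, 0.48, 0.27], [0, 0.6, 0.34], [-0.004, 0.707, 0.4], [-0.004, 0.707, 0.4], [-0.004, 0.707, 0.4]], jaw=[0.22, 0.22, 0.22, 0.22, 0.22, 0.22, 0.22, 0.22])

```text
time: 20.82
tool_pos: [0.541, 0.0036, 0.0529]
tool_rot: [3.138, -0.0, -2.994]
contact_force: [0.2, 0.3, -1.5]
opening: 0.0261
grip_force: 25.0
```

Request:
apply_moves(delta_pos=[[0, 0, 0], [0, 0, 0]], dr=[[0, 0, 0], [0, 0, 0]], jaw=[0.22, 0.22])

```text
time: 20.98
tool_pos: [0.538, 0.0018, 0.0521]
tool_rot: [3.137, -0.008, -2.998]
contact_force: [1.2, 0.1, 0.9]
opening: 0.026
grip_force: 25.0
```

```bash
python3 -c "
from plan import *
print(frame_pos());seq((fr(-3,-88,-8),GF))"
```

```text
[ -7.3 -86.3  52.1]
to [ 0.5425  0.0008 -0.008 ] pos [ 0.011 -0.003 -0.15 ] dr [-0.007 -0.018  0.002]
```

Request:
apply_moves(delta_pos=[[0.006, -0.003, -0.06], [0.008, -0.003, -0.105], [0.008, -0.003, -0.13], [0.008, -0.003, -0.143], [0.008, -0.003, -0.15], [0.008, -0.003, -0.152], [0.008, -0.003, -0.152]], dr=[[-0.007, -0.018, 0], [-0.007, -0.018, 0], [-0.007, -0.018, 0], [-0.007, -0.018, 0], [-0.007, -0.018, 0], [-0.007, -0.018, 0], [-0.007, -0.018, 0]], jaw=[0.22, 0.22, 0.22, 0.22, 0.22, 0.22, 0.22])

```text
time: 21.57
tool_pos: [0.5442, -0.0002, -0.0055]
tool_rot: [-3.138, 0.007, -2.998]
contact_force: [0.6, -0.4, 0.1]
opening: 0.0259
grip_force: 25.0
```

Request:
apply_moves(delta_pos=[[0, 0, -0.004], [0, 0, -0.007], [0, 0, -0.007]], dr=[[0, 0, 0], [0, 0, 0], [0, 0, 0]], jaw=[0.22, 0.22, 0.22])

```text
time: 21.82
tool_pos: [0.5437, -0.0, -0.009]
tool_rot: [-3.138, 0.006, -2.997]
contact_force: [-0.2, -0.6, -0.5]
opening: 0.026
grip_force: 25.0
```

Request:
apply_moves(delta_pos=[[0, 0, -0.004], [0, 0, -0.006], [0, 0, -0.006]], dr=[[0, 0, 0], [0, 0, 0], [0, 0, 0]], jaw=[0.22, 0.22, 0.22])

```text
time: 22.07
tool_pos: [0.5434, -0.0, -0.0118]
tool_rot: [-3.138, 0.005, -2.997]
contact_force: [-0.3, -0.0, -1.7]
opening: 0.0258
grip_force: 25.0
```

Request:
apply_moves(delta_pos=[[0, 0, -0.002], [0, 0, -0.004], [0, 0, -0.004]], dr=[[0, 0, 0], [0, 0, 0], [0, 0, 0]], jaw=[0.22, 0.22, 0.22])

```text
time: 22.32
tool_pos: [0.5436, -0.0, -0.0127]
tool_rot: [-3.138, 0.006, -2.997]
contact_force: [-0.6, 1.1, 5.5]
opening: 0.0259
grip_force: 25.0
```

Contact at 5.5 N. I'll release, rise and check the positions before the push.

Request:
apply_moves(delta_pos=[[0, 0, 0.002], [0, 0, 0.003], [0, 0, 0.003], [0, 0, 0.04], [0, 0, 0.12], [0, 0, 0.22], [0, 0, 0.3], [0, 0, 0.3]], dr=[[0, 0, 0], [0, 0, 0], [0, 0, 0], [0, 0, 0], [0, 0, 0], [0, 0, 0], [0, 0, 0], [0, 0, 0]], jaw=[0.38, 0.38, 0.38, 0.38, 0.38, 0.38, 0.38, 0.38])

```text
time: 22.98
tool_pos: [0.5475, -0.0005, 0.1133]
tool_rot: [-3.135, 0.017, -2.997]
contact_force: [1.4, -0.5, 1.0]
opening: 0.0349
grip_force: 0.0
```

Request:
apply_moves(delta_pos=[[0, 0, 0], [0, 0, 0]], dr=[[0, 0, 0], [0, 0, 0]], jaw=[0, 0])

```text
time: 23.15
tool_pos: [0.543, 0.0, 0.1061]
tool_rot: [-3.139, 0.004, -2.997]
contact_force: [-0.6, 0.4, 0.2]
opening: 0.026
grip_force: 0.0
```

```bash
python3 -c "
from loc import *
st=telemetry.observe();im=eyes.read_camera('wrist')[:,:,::-1].copy()
cv2.imwrite('pics/w11.png',im)
print(frame_pos());print(loc(im,st,27,-2,-88)); print(loc(im,st,40,-2,-27))
seq((fr(-3,-132,60),GF),(fr(-3,-132,-12),GF))"
```

```text
[ -3.  -88.7 105.5]
[[304.6  -1.  -92.   -1.  103.   81.6 145.3]
 [304.2  -1.  -92.    0.  100.2  84.  138.9]
 [299.6  -1.  -92.   -2.  104.2  75.3 136.7]
 [298.1  -1.  -93.    0.   95.4  90.4 112.3]]
[[336.1  -1.  -27.    0.  123.8 131.7  96.1]
 [332.8  -1.  -27.   -1.  118.1 154.2  94.7]
 [332.   -1.  -27.    1.  113.9 128.5  98.1]
 [317.2  -1.  -27.   -2.  105.4 155.4  91.8]]
to [ 0.5488 -0.0427  0.06  ] pos [ 0.016 -0.107 -0.114] dr [0.004 0.006 0.002]
to [ 0.5488 -0.0427 -0.012 ] pos [ 0.    0.   -0.18] dr [0. 0. 0.]
```

Request:
apply_moves(delta_pos=[[0.01, -0.08, 0], [0.018, -0.117, 0], [0.018, -0.117, -0.06], [0.018, -0.117, -0.12], [0.018, -0.117, -0.18], [0.018, -0.117, -0.24], [0.018, -0.117, -0.24], [0.018, -0.117, -0.24]], dr=[[0, 0, 0], [0, 0, 0], [0, 0, 0], [0, 0, 0], [0, 0, 0], [0, 0, 0], [0, 0, 0], [0, 0, 0]], jaw=[0, 0, 0, 0, 0, 0, 0, 0])

```text
time: 23.87
tool_pos: [0.549, -0.0465, 0.0088]
tool_rot: [-3.14, 0.0, -2.997]
contact_force: [0.0, -0.5, 0.7]
opening: 0.0005
grip_force: 0.0
```

```bash
python3 -c "
from plan import *
print(frame_pos(),telemetry.observe()['opening']);seq((fr(-2,-136,-11.5),GF),(fr(-2,-50,-11.5),GF),(fr(-2,-30,-11.5),GF))"
```

```text
[  -3.4 -135.7    8.8] 0.0005150561480644184
to [ 0.5504 -0.0466 -0.0115] pos [ 0.004 -0.    -0.051] dr [0.003 0.001 0.002]
to [ 0.538   0.0385 -0.0115] pos [-0.031  0.213  0.   ] dr [0. 0. 0.]
to [ 0.5351  0.0583 -0.0115] pos [-0.007  0.049  0.   ] dr [0. 0. 0.]
```

Request:
apply_moves(delta_pos=[[0.004, 0, -0.025], [0.004, 0, -0.051], [0.004, 0, -0.051], [0.002, 0.014, -0.051], [0, 0.026, -0.051], [-0.001, 0.036, -0.051], [-0.003, 0.046, -0.051], [-0.004, 0.056, -0.051]], dr=[[0.003, 0, 0], [0.003, 0, 0], [0.003, 0, 0], [0.003, 0, 0], [0.003, 0, 0], [0.003, 0, 0], [0.003, 0, 0], [0.003, 0, 0]], jaw=[0, 0, 0, 0, 0, 0, 0, 0])

```text
time: 24.53
tool_pos: [0.5492, -0.0239, -0.0092]
tool_rot: [-3.14, 0.006, -2.997]
contact_force: [-0.3, -0.2, 0.5]
opening: 0.0003
grip_force: 0.0
```

Request:
apply_moves(delta_pos=[[-0.0014, 0.01, 0], [-0.0029, 0.02, 0], [-0.0043, 0.03, 0], [-0.0058, 0.04, 0], [-0.0072, 0.05, 0], [-0.0086, 0.06, 0], [-0.01, 0.07, 0], [-0.0115, 0.08, 0]], dr=[[0, 0, 0], [0, 0, 0], [0, 0, 0], [0, 0, 0], [0, 0, 0], [0, 0, 0], [0, 0, 0], [0, 0, 0]], jaw=[0, 0, 0, 0, 0, 0, 0, 0])

```text
time: 25.2
tool_pos: [0.5447, 0.0078, -0.0095]
tool_rot: [-3.14, 0.006, -2.997]
contact_force: [0.2, -1.8, 2.0]
opening: 0.0002
grip_force: 1.3
```

```bash
python3 -c "
from loc import *
print(frame_pos());y=frame_pos()[1]
seq((fr(-2,-45,-11.5),GF))
st=telemetry.observe();im=eyes.read_camera('wrist')[:,:,::-1].copy()
cv2.imwrite('pics/w12.png',im)
print(loc(im,st,27,-1,y+19+13.5)); print(loc(im,st,40,-1,max(-27,y+19+47)))"
```

```text
[  0.2 -81.3  -9.5]
to [ 0.5372  0.0435 -0.0115] pos [-0.019  0.089 -0.005] dr [0.002 0.012 0.002]
[[181.7  -1.  -53.8  -1.  133.5  56.6   5.2]
 [180.5  -1.  -54.8   2.  123.4  44.4  16.1]
 [179.4  -1.  -52.8   1.  135.4  51.2   8.3]
 [178.2  -1.  -52.8   2.  130.4  48.7   9.5]]
[[156.2  -1.  -21.3   3.  114.5  29.1  12.7]
 [147.3  -1.  -21.3   2.  116.   17.4  13.9]
 [147.2  -1.  -21.3   0.  122.   14.1  13.1]
 [145.5  -1.  -21.3   1.  124.   11.8  13.7]]
```

The row moves with about 2 N. I'll continue.

Request:
apply_moves(delta_pos=[[-0.003, 0.01, -0.003], [-0.005, 0.02, -0.003], [-0.007, 0.03, -0.003], [-0.009, 0.04, -0.003], [-0.011, 0.05, -0.003], [-0.012, 0.06, -0.003], [-0.014, 0.07, -0.003], [-0.015, 0.08, -0.003]], dr=[[0, 0.005, 0], [0, 0.005, 0], [0, 0.005, 0], [0, 0.005, 0], [0, 0.005, 0], [0, 0.005, 0], [0, 0.005, 0], [0, 0.005, 0]], jaw=[0, 0, 0, 0, 0, 0, 0, 0])

```text
time: 25.92
tool_pos: [0.5399, 0.0389, -0.0098]
tool_rot: [-3.138, 0.006, -2.997]
contact_force: [0.1, -6.5, 7.7]
opening: 0.0002
grip_force: 4.7
```

Request:
apply_moves(delta_pos=[[-0.0007, 0.005, 0], [-0.0014, 0.01, 0], [-0.0021, 0.015, 0], [-0.0021, 0.015, 0]], dr=[[0, 0, 0], [0, 0, 0], [0, 0, 0], [0, 0, 0]], jaw=[0, 0, 0, 0])

```text
time: 26.25
tool_pos: [0.539, 0.0451, -0.0098]
tool_rot: [-3.139, 0.006, -2.997]
contact_force: [1.4, -2.8, 7.9]
opening: 0.0006
grip_force: 4.0
```

```bash
python3 -c "
from plan import *
print(frame_pos())"
```

```text
[  0.  -43.7  -9.8]
```

There is an 8 N upward force on the tool, so the tips may be touching a die's top. I'll check numerically where the dies are.

```bash
python3 -c "
from loc import *
st=telemetry.observe();im=eyes.read_camera('wrist')[:,:,::-1].copy()
cv2.imwrite('pics/w13.png',im)
print(loc(im,st,54,-1,62,ry=18))
print(loc(im,st,40,-1,15,ry=18))
print(loc(im,st,27,-1,-15,ry=20))
c=cam('wrist',st)
for y in(105,78,70,51,40,11,0,-16,-25): print(y,proj(c,fr(-20,y,18)).round(),end=' ')
uv=[proj(c,fr(-20,y,18)) for y in np.arange(110,-60,-1.5)]
print([int(im[int(round(v)),int(round(u))].mean()) for u,v in uv if 0<=u<639.4 and 0<=v<399])"
```

```text
[[360.   -2.   57.    0.  131.5 150.2 127.5]
 [360.   -1.   57.    0.  201.6 150.5 123.6]
 [357.5   1.   57.    0.  141.7 152.3 117.5]
 [357.1  -2.   57.   -1.  126.1 120.  117.1]]
[[326.1  -1.   10.    0.  122.3  86.1 150.5]
 [306.4  -1.   10.   -1.  124.5  66.4 126.1]
 [301.8  -1.   10.    1.  110.4  71.4 135.2]
 [298.6  -2.   10.    0.   89.9  88.8 150.2]]
[[263.8  -1.  -24.   -1.  118.   64.   81.8]
 [245.7  -1.  -24.    0.  105.6  76.2  63.9]
 [239.4  -2.  -24.   -1.   92.3  63.3  83.8]
 [235.6  -2.  -24.    0.   94.9  73.9  66.9]]
105 [613. 218.] 78 [559. 218.] 70 [543. 218.] 51 [506. 218.] 40 [484. 218.] 11 [426. 218.] 0 [405. 218.] -16 [373. 218.] -25 [355. 218.] [29, 33, 29, 25, 33, 31, 35, 29, 24, 29, 34, 30, 36, 35, 102, 103, 137, 145, 211, 93, 136, 138, 138, 140, 139, 163, 198, 198, 203, 203, 208, 210, 209, 213, 207, 209, 209, 198, 179, 214, 218, 209, 167, 167, 172, 169, 163, 131, 58, 87, 121, 172, 92, 59, 163, 96, 112, 92, 75, 131, 133, 142, 182, 176, 178, 181, 183, 185, 183, 183, 187, 190, 189, 157, 85, 105, 138, 112, 178, 131, 134, 175, 82, 79, 182, 132, 133, 131, 135, 132, 134, 132, 136, 104, 95, 132, 127, 71, 104, 106, 105, 103, 107, 110, 108, 110, 107, 113, 109, 104, 106, 107, 105, 109]
```

The fit is sharp: wide at 57, mid at 10, narrow at -24, all touching each other. The row needs about 21 mm more to the end stop. I'll ease the height slightly and continue.

Request:
apply_moves(delta_pos=[[-0.0014, 0.01, 0.002], [-0.0029, 0.02, 0.002], [-0.0043, 0.03, 0.002], [-0.005, 0.036, 0.002], [-0.0055, 0.04, 0.002], [-0.0055, 0.04, 0.002]], dr=[[0, 0, 0], [0, 0, 0], [0, 0, 0], [0, 0, 0], [0, 0, 0], [0, 0, 0]], jaw=[0, 0, 0, 0, 0, 0])

```text
time: 26.8
tool_pos: [0.5358, 0.0619, -0.0097]
tool_rot: [-3.14, 0.004, -2.997]
contact_force: [0.1, -3.3, 5.8]
opening: 0.0003
grip_force: 2.8
```

Request:
apply_moves(delta_pos=[[-0.0005, 0.003, 0], [-0.0009, 0.006, 0], [-0.0009, 0.006, 0]], dr=[[0, 0, 0], [0, 0, 0], [0, 0, 0]], jaw=[0, 0, 0])

```text
time: 27.05
tool_pos: [0.5355, 0.0642, -0.0097]
tool_rot: [-3.14, 0.004, -2.997]
contact_force: [0.2, -3.4, 5.6]
opening: 0.0005
grip_force: 3.1
```

```bash
cat > row.py <<'E'
from loc import *
import sys
y=float(sys.argv[1]); k=sys.argv[2]
st=telemetry.observe();im=eyes.read_camera('wrist')[:,:,::-1].copy()
cv2.imwrite(f'pics/{k}.png',im)
print(frame_pos())
for W,o in((54,0),(40,-47),(27,-80.5)): print(W,loc(im,st,W,-1,y+o,ry=8)[:2].tolist())
E
python3 row.py 75 w14
```

```text
[ -0.7 -24.3  -9.7]
54 [[360.0, -2.0, 76.0, -1.0, 198.1, 125.7, 252.9], [360.0, -2.0, 76.0, 0.0, 183.0, 122.9, 219.6]]
40 [[324.6, -2.0, 29.0, -1.0, 145.5, 84.6, 121.0], [310.4, -2.0, 29.0, 0.0, 149.1, 70.4, 122.9]]
27 [[259.4, -2.0, -4.5, -1.0, 110.4, 66.0, 83.0], [254.8, -2.0, -4.5, 0.0, 106.4, 77.9, 70.4]]
```

About 2 mm remain, so I'll press gently to contact.

Request:
apply_moves(delta_pos=[[-0.0004, 0.0025, 0], [-0.0007, 0.005, 0], [-0.0007, 0.005, 0], [-0.0007, 0.005, 0]], dr=[[0, 0, 0], [0, 0, 0], [0, 0, 0], [0, 0, 0]], jaw=[0, 0, 0, 0])

```text
time: 27.43
tool_pos: [0.5355, 0.0652, -0.0096]
tool_rot: [-3.138, 0.004, -2.997]
contact_force: [0.7, -7.2, 5.5]
opening: 0.0005
grip_force: 4.5
```

Request:
apply_moves(delta_pos=[[-0.0004, 0.0025, 0], [-0.0004, 0.0025, 0], [-0.0004, 0.0025, 0]], dr=[[0, 0, 0], [0, 0, 0], [0, 0, 0]], jaw=[0, 0, 0])

```text
time: 27.68
tool_pos: [0.5357, 0.0655, -0.0096]
tool_rot: [-3.137, 0.005, -2.997]
contact_force: [2.4, -11.6, 4.3]
opening: 0.0005
grip_force: 5.6
```

The row is seated against the stop at 11.6 N. I'll back off, rise and go to the front of the lug.

Request:
apply_moves(delta_pos=[[0.001, -0.005, 0], [0.003, -0.02, 0], [0.005, -0.04, 0], [0.005, -0.04, 0.06], [0.005, -0.04, 0.15], [0.005, -0.04, 0.24], [0.005, -0.04, 0.26], [0.005, -0.04, 0.26]], dr=[[0, 0, 0], [0, 0, 0], [0, 0, 0], [0, 0, 0], [0, 0, 0], [0, 0, 0], [0, 0, 0], [0, 0, 0]], jaw=[0, 0, 0, 0, 0, 0, 0, 0])

```text
time: 28.35
tool_pos: [0.5383, 0.0508, 0.0966]
tool_rot: [-3.139, 0.008, -2.997]
contact_force: [-0.3, 0.2, -0.7]
opening: 0.0005
grip_force: 0.0
```

```bash
python3 row.py 77.5 w15; python3 -c "
from plan import *
seq((fr(-105,0,90),GF),(fr(-105,0,12),GF),(fr(-85,0,12),GF))"
```

```text
[ -1.3 -37.6  94.4]
54 [[360.0, -2.0, 79.5, -2.0, 185.1, 140.2, 122.0], [360.0, 7.0, 79.5, -2.0, 137.0, 149.6, 140.2]]
40 [[360.0, -1.0, 30.5, -1.0, 124.0, 151.8, 167.6], [360.0, -2.0, 30.5, 0.0, 126.8, 180.5, 194.7]]
27 [[360.0, -2.0, -1.0, -2.0, 159.7, 143.9, 133.0], [360.0, -1.0, -1.0, -2.0, 133.8, 146.7, 129.5]]
to [0.4288 0.0731 0.09  ] pos [-0.27   0.056 -0.011] dr [0.002 0.009 0.002]
to [0.4288 0.0731 0.012 ] pos [ 0.     0.    -0.195] dr [0. 0. 0.]
to [0.4486 0.076  0.012 ] pos [0.049 0.007 0.   ] dr [0. 0. 0.]
```

Request:
apply_moves(delta_pos=[[-0.09, 0.02, 0], [-0.18, 0.04, 0], [-0.27, 0.056, 0], [-0.27, 0.056, 0], [-0.27, 0.056, -0.08], [-0.27, 0.056, -0.16], [-0.27, 0.056, -0.206], [-0.27, 0.056, -0.206]], dr=[[0, 0, 0], [0, 0, 0], [0, 0, 0], [0, 0, 0], [0, 0, 0], [0, 0, 0], [0, 0, 0], [0, 0, 0]], jaw=[0, 0, 0, 0, 0, 0, 0, 0])

```text
time: 29.07
tool_pos: [0.4245, 0.0733, 0.0072]
tool_rot: [3.141, -0.007, -2.997]
contact_force: [-1.5, -1.0, -0.2]
opening: 0.0007
grip_force: 0.0
```

Request:
apply_moves(delta_pos=[[0.012, 0.002, 0], [0.024, 0.004, 0], [0.034, 0.005, 0], [0.044, 0.007, 0], [0.054, 0.008, 0], [0.054, 0.008, 0]], dr=[[0, 0, 0], [0, 0, 0], [0, 0, 0], [0, 0, 0], [0, 0, 0], [0, 0, 0]], jaw=[0, 0, 0, 0, 0, 0])

```text
time: 29.57
tool_pos: [0.4519, 0.0766, 0.0123]
tool_rot: [-3.14, 0.005, -2.997]
contact_force: [0.4, -0.6, 0.1]
opening: 0.0002
grip_force: 0.0
```

```bash
python3 -c "
from plan import *
print(frame_pos()); seq((fr(-58,0,12),GF))"
```

```text
[-81.7   0.2  12.3]
to [0.4753 0.0799 0.012 ] pos [ 0.059  0.008 -0.001] dr [0.002 0.011 0.002]
```

Request:
apply_moves(delta_pos=[[0.006, 0.001, 0], [0.012, 0.002, 0], [0.018, 0.003, 0], [0.024, 0.004, 0], [0.03, 0.005, 0], [0.03, 0.005, 0]], dr=[[0, 0, 0], [0, 0, 0], [0, 0, 0], [0, 0, 0], [0, 0, 0], [0, 0, 0]], jaw=[0, 0, 0, 0, 0, 0])

```text
time: 30.07
tool_pos: [0.4626, 0.0786, 0.0116]
tool_rot: [-3.14, 0.003, -2.997]
contact_force: [-2.1, 0.1, 1.1]
opening: 0.0002
grip_force: 0.7
```

Request:
apply_moves(delta_pos=[[0.006, 0.001, 0], [0.012, 0.002, 0], [0.018, 0.003, 0], [0.018, 0.003, 0]], dr=[[0, 0, 0], [0, 0, 0], [0, 0, 0], [0, 0, 0]], jaw=[0, 0, 0, 0])

```text
time: 30.4
tool_pos: [0.4699, 0.0798, 0.0115]
tool_rot: [-3.14, 0.003, -2.997]
contact_force: [-3.3, -0.5, 0.4]
opening: 0.0003
grip_force: 1.2
```

Request:
apply_moves(delta_pos=[[0.005, 0.0007, 0], [0.01, 0.0015, 0], [0.015, 0.002, 0], [0.015, 0.002, 0]], dr=[[0, 0, 0], [0, 0, 0], [0, 0, 0], [0, 0, 0]], jaw=[0, 0, 0, 0])

```text
time: 30.73
tool_pos: [0.4708, 0.0801, 0.0111]
tool_rot: [-3.141, -0.007, -2.997]
contact_force: [-17.0, -4.5, 12.0]
opening: 0.0006
grip_force: 8.7
```

```bash
python3 -c "
from plan import *
print(frame_pos())
st=telemetry.observe();im=eyes.read_camera('wrist')[:,:,::-1].copy()
cv2.imwrite('pics/w16.png',im); c=cam('wrist',st)
print([proj(c,fr(x,0,18)).round().tolist() for x in(-55,-40,45)])"
```

```text
[-62.5   0.9  11.1]
[[317.0, 250.0], [317.0, 273.0], [317.0, 387.0]]
```

The push stopped at 17 N. I'll back off, rise above the row and check numerically.

Request:
apply_moves(delta_pos=[[-0.02, -0.003, 0], [-0.06, -0.01, 0], [-0.08, -0.012, 0.08], [-0.08, -0.012, 0.18], [-0.02, -0.012, 0.28], [0.08, 0.02, 0.37], [0.14, 0.04, 0.37], [0.14, 0.04, 0.37]], dr=[[0, 0, 0], [0, 0, 0], [0, 0, 0], [0, 0, 0], [0, 0, 0], [0, 0, 0], [0, 0, 0], [0, 0, 0]], jaw=[0, 0, 0, 0, 0, 0, 0, 0])

```text
time: 31.45
tool_pos: [0.5406, 0.0981, 0.1644]
tool_rot: [-3.139, 0.019, -2.997]
contact_force: [0.4, -0.1, -1.4]
opening: 0.0006
grip_force: 0.0
```

Request:
apply_moves(delta_pos=[[0, 0, 0], [0, 0, 0], [0, 0, 0]], dr=[[0, 0, 0], [0, 0, 0], [0, 0, 0]], jaw=[0, 0, 0])

```text
time: 31.7
tool_pos: [0.5303, 0.0964, 0.1587]
tool_rot: [-3.14, 0.001, -2.997]
contact_force: [1.0, 0.2, 0.9]
opening: 0.0005
grip_force: 0.0
```

```bash
cat > row2.py <<'E'
import sys
from loc import *
k=sys.argv[1]
st=telemetry.observe();im=eyes.read_camera('wrist')[:,:,::-1].copy()
cv2.imwrite(f'pics/{k}.png',im); np.savez(k+'.npz',p=st['tool_pos'],r=st['tool_rot'])
print(frame_pos()); c=cam('wrist',st)
def prof(a,b,n):
    uv=[proj(c,a+(b-a)*t) for t in np.linspace(0,1,n)]
    return [int(cv2.getRectSubPix(im,(1,1),(float(u),float(v))).mean()) for u,v in uv]
for y in(78,31,-3): print('x-75..-25 at y',y,prof(fr(-75,y,18),fr(-25,y,18),51))
for y in(78,31,-3): print('x25..55 at y',y,prof(fr(25,y,18),fr(55,y,18),31))
cv2.imwrite(f'pics/{k}c.png',cv2.resize(im[60:290,200:460],None,fx=2.6,fy=2.6,interpolation=cv2.INTER_CUBIC))
E
python3 row2.py w17
```

```text
[ -1.2   8.4 158.8]
x-75..-25 at y 78 [185, 185, 183, 181, 181, 179, 177, 177, 174, 181, 183, 143, 82, 135, 181, 185, 175, 132, 101, 107, 113, 104, 89, 96, 108, 111, 110, 108, 108, 108, 108, 108, 108, 109, 108, 107, 107, 105, 102, 98, 116, 128, 97, 91, 138, 181, 164, 129, 128, 136, 120]
x-75..-25 at y 31 [192, 190, 182, 168, 162, 162, 164, 169, 170, 173, 177, 179, 139, 125, 175, 182, 182, 199, 194, 137, 102, 102, 92, 101, 122, 126, 113, 108, 110, 109, 108, 108, 109, 113, 128, 137, 136, 133, 133, 130, 119, 108, 91, 101, 139, 164, 159, 137, 132, 137, 132]
x-75..-25 at y -3 [160, 158, 157, 158, 154, 158, 160, 165, 174, 175, 179, 158, 113, 104, 157, 183, 180, 183, 173, 129, 105, 108, 91, 71, 69, 78, 92, 102, 108, 111, 111, 111, 108, 110, 109, 108, 106, 98, 100, 124, 140, 169, 167, 131, 162, 216, 231, 211, 198, 195, 187]
x25..55 at y 78 [101, 153, 222, 241, 237, 236, 237, 237, 236, 238, 243, 212, 181, 201, 244, 213, 161, 125, 53, 40, 45, 51, 70, 95, 106, 113, 109, 109, 108, 94, 61]
x25..55 at y 31 [236, 236, 236, 236, 236, 237, 239, 235, 216, 187, 178, 163, 159, 193, 240, 228, 191, 146, 68, 44, 45, 48, 60, 88, 103, 113, 112, 112, 106, 83, 50]
x25..55 at y -3 [153, 142, 185, 230, 238, 236, 236, 236, 235, 236, 239, 214, 171, 170, 224, 219, 151, 99, 81, 69, 54, 48, 58, 77, 103, 98, 87, 84, 82, 72, 54]
```

The profiles suggest the bar may be 2–3 mm short, so I'll use the last view here, in two enlarged crops.

```bash
python3 -c "
from h import *
d=np.load('w17.npz'); im=cv2.imread('pics/w17.png')
cv2.imwrite('pics/v10.png',cv2.resize(im[90:250,245:455],None,fx=3.75,fy=3.75,interpolation=cv2.INTER_CUBIC))"
```

```text
(no output)
```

View pics/v10.png

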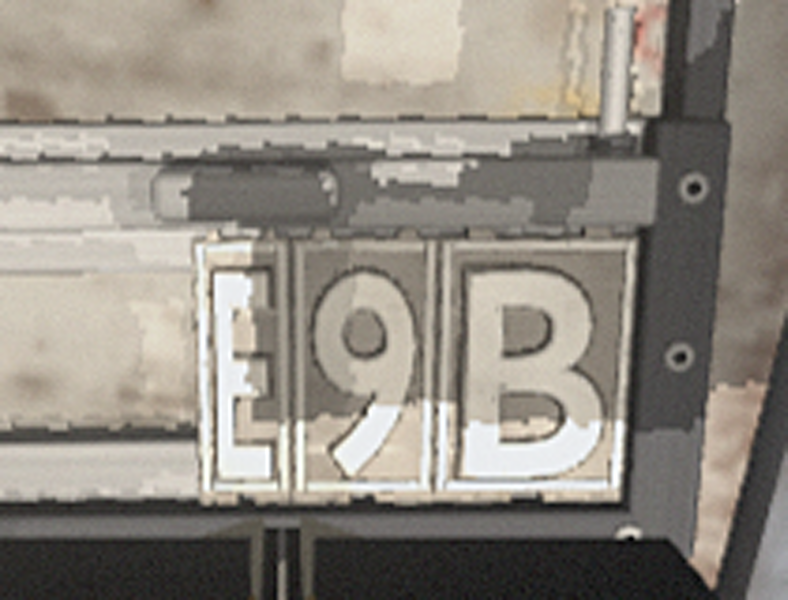

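The picture shows E, 9 and B in one tight row, with B against the end stop (column about 637). The bar's face is on the tabs (row about 230), and the fence-side edges (row about 500) are at the fence base (about 503). The row is seated and the 17 N stall was the clamp home, so I'll hand in.

```bash
python3 -c "
from cell import job
print(job.hand_in())"
```

```text
the job is handed in; nothing more can be done
None
```

I set the three dies in the frame in the order wide, middle, narrow from the end stop, pushed the clamp bar home until it stalled at 17 N, and handed the job in after about 32 s; the last picture showed the row tight and seated against the fence.

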